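# Restock the chilled display case with mangosteens

### The arm

A 6-joint arm with a two-finger parallel gripper is mounted at the origin on the work surface. World frame = base frame: x ahead of the robot, y to its left, z up, the work surface at z = 0. Lengths are in m, angles in degrees, forces in N, time in s.
With the tool pointing down it reaches from about 0.325 to 0.9 m from the base axis. Payload 6.1 kg.
Tool frame: the origin (TCP) lies midway between the tips of the shut fingers; the grasp point (between the pads) lies 19 mm behind it (bot.tcp_to_grasp is the distance from the TCP to the grasp point, in m); z points along the fingers, y is the direction in which the jaws open and shut (so a half turn about z gives the same grasp; the last joint's range is limited). The gripper opens to 85 mm and grips with 20 to 120 N. Pads are 22 mm wide; open, the fingers measure 114 mm over their backs; the gripper's body (76 mm by 85 mm) begins 54 mm behind the grasp point. The pads swing forward as they close: fully open they stand 13 mm farther back than shut.
Start: joints at [-83.829, 12.628, 87.462, -0, 79.91, -7.225], TCP at [0.145, -0.608, 0.211] pointing down, gripper open.
Joint ranges: [-170.65, 170.65], [-52.31, 119.04], [5.05, 147.46], [-71.25, 251.25], [11.57, 151.72], [-153.62, 153.62]. Speed limits (degrees/s): [147.25, 147.25, 172.46, 180, 180, 180].

### API

Orientations are given as [roll, pitch, yaw] about the fixed x, y, z axes, in that order (R = Rz(yaw) Ry(pitch) Rx(roll)).
In Python, from cell import bot, vision, boxes_of, landmark_of gives the robot as it stands.
- The arm moves only by the tool play_rows, never from a script. Its arguments are lists of equal length, an entry for each row: "travel": the shift along the tool's x, y, z in cm, a list of three; "yaw": the turn about the tool's z in rad; "gripper": the opening in per cent of the stroke, from 0 (shut) to 100 (fully open). A call has 1 to 20 rows; each row shifts and turns the commanded pose from where the row before left it, along the tool's axes as they then stand; what a row does not reach is not made up. A row lasts 1/10 s, in which the tool goes at most 50 mm and 8.59 degrees, less where a joint would pass 70% of its speed; a pose out of reach is approached as far as the arm can. A call with a gripper value outside its range is refused whole. The fingers move at their own pace and stop on an object; the grip force is fixed at half the most. Time passes only in rows, so rows that do not move let the fingers close. It gives the time, the measured TCP pose, the force and the opening at its end, in the units of the state.
- bot.observe(): the state, without advancing time (a new reading comes with each control period).
- vision.snapshot(name): name is "scene" or "top" or "wrist"; returns a dict with "image" (420x560x3 uint8, red, green, blue), "camera_matrix" (3x3 intrinsics, pixels), "view" (4x4, takes a point from world to camera coordinates). Camera axes: x right, y up, looking along -z (the intrinsics and any distortion apply to the point x, -y, -z); pixel columns grow to the right and rows downward; lengths in m; the calibration is good to about 2 mm. A picture is of the moment at which its call begins. There is no depth.
- bot.close_job(): hands the job in, once; it reports no verdict.
Trained networks look in a picture, given as the dict that the camera call returned (one of the last four; its "shot" number tells which), for a name from the list of things; names that differ only in an ending like _2 or _b are one class to them, and where a whole thing is asked for, a point or a joint stands for the part that bears it (a point fixed in the world has none). Each returns a list of dicts, best first, with "score" (0 to 1); they miss things now and then, are a little off and sometimes report something else, mostly with a low value. They report only what shows in the picture. A call takes as long as a camera call. They do not tell look-alikes from the thing itself.
- boxes_of(picture, target): "bbox" ([centre column, centre row, width, height] in pixels, round what is visible of it).
- landmark_of(picture, target): "centre" ([column, row] in pixels: a listed point, or the origin of a listed thing).
The state is a dict: "t": time; "q": joint angles; "joint_vel": joint speeds; "effort": joint torques, N m; "tool_pos": TCP position; "tool_rot": TCP orientation; "contact_force": force on the tool from outside, world axes, zero at the start; "torque": the same for the moment, N m; "grip_width": finger opening in m.
Only numpy, scipy, OpenCV 4.12 (cv2) and the standard library are available. Lean on these libraries where they do the work, as an engineer would, in place of code of your own. Each camera call takes 0.05 s, during which the arm holds its last target. There are 200 camera calls.

### The job

Restock the chilled display case: slide its glass door fully open, set every normal round mangosteen from the metal pan in a single layer in the compartment under it, and put every misshapen one (two fruits grown together into a peanut shape), including any that was left in the case, into the blue reject basket. Then slide the glass fully shut without ever slamming it, and leave the jar, the bowl and the shaker where they stand.

Things in the scene. Friction and masses are not known exactly. Their poses are not given: they have to be found in the camera images.
- case: Chilled display case, fixed, 270 (x) by 520 (y) by 168 mm high; origin under its centre, y along it, louvred front at -x. A 52 mm divider at y = 0 splits it: the +y half (packed tubs, fixed pane) is out of reach; the -y half is the compartment to stock: floor 95 mm above the table, inside x -123 to 123, y -245 to -4 mm, glass walls and track rails up to 168 mm; door open, y -250 to -30 is free.
- door (a joint): Position of the sliding glass top door in m: 0 fully shut, 0.22 fully open; it slides level toward the case's +y, over the fixed pane. It starts shut or up to 30 mm ajar, stays where it is left and takes 2 to 5 N to slide. Faster than 0.6 m/s is slamming.
- door_handle (a point): Centre of the door's pull: an upright aluminium bar on the pane, 130 mm long along the case's x, 12 mm thick along its y, 32 mm tall, from the pane's top (166 mm above the table) to 198 mm; this point is 182 mm above the table. With the door shut it lies at the case's x = 0, y = -225 mm, and it moves with the door. It can be pinched from above.
- pan: Shallow metal sheet pan, fixed, 270 (x) by 330 (y) mm, floor 3 mm thick, rim 20 mm high (with a bead to 23 mm); origin under its centre. The fruit to sort stand in it.
- basket: Blue plastic reject basket, fixed, 170 (x) by 220 (y) by 75 mm high (79 with its bead), walls and floor 4 mm, open top; origin under its centre.
- round1: Normal round mangosteen (may be absent), dark purple-brown with a calyx on top: 56 mm in diameter, 46 mm tall without the 7 mm stalk, flat underneath, about 90 g; origin at the middle of the fruit, 23 mm above its underside, z toward the stalk. Starts standing in the pan. Goes into the case.
- round2: Normal round mangosteen (may be absent), dark purple-brown with a calyx on top: 56 mm in diameter, 46 mm tall without the 7 mm stalk, flat underneath, about 90 g; origin at the middle of the fruit, 23 mm above its underside, z toward the stalk. Starts standing in the pan. Goes into the case.
- round3: Normal round mangosteen (may be absent), dark purple-brown with a calyx on top: 56 mm in diameter, 46 mm tall without the 7 mm stalk, flat underneath, about 90 g; origin at the middle of the fruit, 23 mm above its underside, z toward the stalk. Starts standing in the pan. Goes into the case.
- round4: Normal round mangosteen (may be absent), dark purple-brown with a calyx on top: 56 mm in diameter, 46 mm tall without the 7 mm stalk, flat underneath, about 90 g; origin at the middle of the fruit, 23 mm above its underside, z toward the stalk. Starts standing in the pan. Goes into the case.
- twin1: Misshapen mangosteen (may be absent), same skin: two fruits grown together, 68 mm long (x), 46 mm wide (y) and 42 mm tall at the thicker end (centred at x = -11 mm), 38 mm wide at the thinner +x end, about 70 g; origin mid-length, 21 mm above its underside. Best gripped across its y. Starts standing in the pan. Goes into the basket.
- twin2: Misshapen mangosteen (may be absent), same skin: two fruits grown together, 68 mm long (x), 46 mm wide (y) and 42 mm tall at the thicker end (centred at x = -11 mm), 38 mm wide at the thinner +x end, about 70 g; origin mid-length, 21 mm above its underside. Best gripped across its y. Starts standing in the pan. Goes into the basket.
- twin3: Misshapen mangosteen (may be absent), same skin: two fruits grown together, 68 mm long (x), 46 mm wide (y) and 42 mm tall at the thicker end (centred at x = -11 mm), 38 mm wide at the thinner +x end, about 70 g; origin mid-length, 21 mm above its underside. Best gripped across its y. Starts standing in the case's compartment. Goes into the basket.
- jar: Bystander: glass jar with white lid, 72 mm across, about 100 mm tall; origin under its centre. Leave alone.
- bowl: Bystander: white bowl, 110 mm across, 55 mm tall; origin under its centre. Leave alone.
- shaker: Bystander: clear shaker with red cap, 52 mm across, about 120 mm tall; origin under its centre. Leave alone.
Things that resemble listed ones, but are neither listed nor needed, are in the scene too. What is shaped like the round3 but orange is not meant.

How it is judged (in metres and radians):
On the way, in this order (a step that is already met when the one before it is completed fails the run):
1. the glass door is slid open (value of joint door above 0.15 m), for 0.2 s.
2. every round mangosteen present lies in the case's compartment and no misshapen one is left in the case (x of round1 in the frame of case between -0.125 and 0.125 m and y of round1 in the frame of case between -0.247 and 0 m and z of round1 in the frame of case between 0.105 and 0.14 m and x of round2 in the frame of case between -0.125 and 0.125 m and y of round2 in the frame of case between -0.247 and 0 m and z of round2 in the frame of case between 0.105 and 0.14 m and x of round3 in the frame of case between -0.125 and 0.125 m and y of round3 in the frame of case between -0.247 and 0 m and z of round3 in the frame of case between 0.105 and 0.14 m and x of round4 in the frame of case between -0.125 and 0.125 m and y of round4 in the frame of case between -0.247 and 0 m and z of round4 in the frame of case between 0.105 and 0.14 m and not (x of twin1 in the frame of case between -0.135 and 0.135 m and y of twin1 in the frame of case between -0.26 and 0.26 m and z of twin1 in the frame of case between 0 and 0.2 m) and not (x of twin2 in the frame of case between -0.135 and 0.135 m and y of twin2 in the frame of case between -0.26 and 0.26 m and z of twin2 in the frame of case between 0 and 0.2 m) and not (x of twin3 in the frame of case between -0.135 and 0.135 m and y of twin3 in the frame of case between -0.26 and 0.26 m and z of twin3 in the frame of case between 0 and 0.2 m)), for 0.3 s.
3. the glass door is slid fully shut (value of joint door below 0.006 m), for 0.3 s.
At the end, for the whole second after the job is handed in: The door is shut (within 6 mm), every round mangosteen present lies in a single layer on the floor of the case's compartment (its middle 10 to 45 mm above that floor), every misshapen one lies in the basket (its middle no more than 10 mm above the rim), and all are at rest (value of joint door below 0.006 m and x of round1 in the frame of case between -0.125 and 0.125 m and y of round1 in the frame of case between -0.247 and 0 m and z of round1 in the frame of case between 0.105 and 0.14 m and x of round2 in the frame of case between -0.125 and 0.125 m and y of round2 in the frame of case between -0.247 and 0 m and z of round2 in the frame of case between 0.105 and 0.14 m and x of round3 in the frame of case between -0.125 and 0.125 m and y of round3 in the frame of case between -0.247 and 0 m and z of round3 in the frame of case between 0.105 and 0.14 m and x of round4 in the frame of case between -0.125 and 0.125 m and y of round4 in the frame of case between -0.247 and 0 m and z of round4 in the frame of case between 0.105 and 0.14 m and x of twin1 in the frame of basket between -0.085 and 0.085 m and y of twin1 in the frame of basket between -0.11 and 0.11 m and z of twin1 in the frame of basket between 0 and 0.085 m and x of twin2 in the frame of basket between -0.085 and 0.085 m and y of twin2 in the frame of basket between -0.11 and 0.11 m and z of twin2 in the frame of basket between 0 and 0.085 m and x of twin3 in the frame of basket between -0.085 and 0.085 m and y of twin3 in the frame of basket between -0.11 and 0.11 m and z of twin3 in the frame of basket between 0 and 0.085 m and linear speed of each of round1, round2, round3, round4, twin1, twin2, twin3 below 0.03 m/s); the robot touches nothing.
It fails at once if the glass door is slammed (faster than 0.6 m/s) (velocity of joint door above 0.6 m/s or velocity of joint door below -0.6 m/s).
It fails at once if the jar is shifted by more than 40 mm or tipped over (distance of jar from where it was at the start of the episode above 0.04 m or angle between jar's own z axis and vertical above 0.5 rad).
It fails at once if the bowl is shifted by more than 40 mm or tipped over (distance of bowl from where it was at the start of the episode above 0.04 m or angle between bowl's own z axis and vertical above 0.5 rad).
It fails at once if the shaker is shifted by more than 40 mm or tipped over (distance of shaker from where it was at the start of the episode above 0.04 m or angle between shaker's own z axis and vertical above 0.5 rad).
Of round1, round2, round3, round4 only 2 to 4 are there at a start; the rules pass over those that are not, and their reading is None.
Of twin1, twin2, twin3 only 2 to 3 are there at a start; the rules pass over those that are not, and their reading is None.
At some moment in a run one of round1, round2, round3, round4, twin1, twin2, twin3 may be knocked a few centimetres aside while the robot is not near it.
Once in a run the grip may slacken for a moment while it holds something.
It also fails if it takes over 210 s, if anything falls off the work surface, if the arm or the gripper's body presses on something with over 40 N, if the wrist force passes 120 N, or if a joint passes its speed limit or range.

## Working session

There is one attempt and no reset: what is moved stays moved. The work goes in short steps, Python scripts to look and compute and a tool call to move; the robot and the scene stay as the last step left them, time stands still between calls to the robot, and variables do not carry over. Pictures are saved under pics/ and viewed, about 12 in all and at most 16, crops included, and the job is handed in when it is done.

Besides the shell and the picture viewer there is one more tool, called in YAML: its name, and indented under it one key for each argument. play_rows: Moves the arm, as the interface text tells. Its arguments: {"type":"object","properties":{"travel":{"type":"array","items":{"type":"array","items":{"type":"number"}}},"yaw":{"type":"array","items":{"type":"number"}},"gripper":{"type":"array","items":{"type":"number"}}},"required":["travel","yaw","gripper"]}

```bash
mkdir -p pics; ls; cat > h.py <<'E'
import numpy as np, cv2
from cell import bot, vision, boxes_of, landmark_of
def ray(p,uv):
    K=np.array(p["camera_matrix"]);V=np.array(p["view"])
    d=np.linalg.inv(K)@np.array([uv[0],uv[1],1.]); d=np.array([d[0],-d[1],-d[2]])
    R=V[:3,:3]; return -R.T@V[:3,3], R.T@d
def at(p,uv,z):
    o,d=ray(p,uv); return o+d*(z-o[2])/d[2]
def px(p,X):
    K=np.array(p["camera_matrix"]);V=np.array(p["view"])
    c=V[:3,:3]@np.array(X)+V[:3,3]; q=K@np.array([c[0],-c[1],-c[2]]); return q[:2]/q[2]
def save(p,n): cv2.imwrite("pics/"+n,p["image"][:,:,::-1])
E
python3 - <<'E'
from h import *
s=bot.observe(); print(s["tool_pos"],s["tool_rot"],s["grip_width"],s["t"])
a=vision.snapshot("top");b=vision.snapshot("scene")
print({k:type(v) for k,v in a.items()}, a.keys())
im=np.hstack([a["image"],b["image"]]); 
save(a,"a.png");save(b,"b.png")
Z=dict(case=0,door_handle=.182,pan=0,basket=0,round1=.026,twin1=.024,jar=0,bowl=0,shaker=0)
for n,z in Z.items():
  for nm,p in (("top",a),("scene",b)):
    try:
      for l in landmark_of(p,n): print(n,nm,round(l["score"],2),np.round(l["centre"]),np.round(at(p,l["centre"],z),3)[:2])
    except Exception as e: print(n,nm,e)
E
```

```text
pics
[ 0.14470852 -0.60733159  0.20947612] [-1.79886305e+02 -1.55945692e-02  1.33944952e+01] 0.08544722622582403 0.0
{'image': <class 'numpy.ndarray'>, 'camera_matrix': <class 'numpy.ndarray'>, 'view': <class 'numpy.ndarray'>, 'shot': <class 'int'>} dict_keys(['image', 'camera_matrix', 'view', 'shot'])
door_handle top 0.6 [300. 178.] [ 0.649 -0.03 ]
door_handle scene 0.91 [272. 219.] [ 0.636 -0.038]
pan top 0.64 [370. 233.] [ 0.454 -0.302]
pan scene 0.67 [174. 249.] [ 0.466 -0.305]
basket top 0.94 [220. 263.] [0.358 0.279]
basket scene 0.67 [328. 193.] [0.379 0.281]
round1 top 0.65 [399. 222.] [ 0.494 -0.41 ]
round1 top 0.6 [441. 261.] [ 0.34 -0.56]
round1 top 0.57 [398. 248.] [ 0.393 -0.4  ]
round1 top 0.55 [348. 244.] [ 0.417 -0.213]
round1 scene 0.82 [142. 260.] [ 0.503 -0.405]
round1 scene 0.76 [140. 235.] [ 0.39  -0.397]
round1 scene 0.57 [ 85. 238.] [ 0.343 -0.56 ]
round1 scene 0.5 [204. 228.] [ 0.431 -0.2  ]
twin1 top 0.71 [371. 248.] [ 0.396 -0.298]
twin1 top 0.58 [372. 221.] [ 0.499 -0.306]
twin1 scene 0.72 [141. 260.] [ 0.5   -0.407]
twin1 scene 0.53 [171. 230.] [ 0.402 -0.3  ]
twin1 scene 0.49 [170. 250.] [ 0.491 -0.318]
jar top 0.55 [349. 158.] [ 0.752 -0.232]
jar scene 0.6 [225. 312.] [ 0.754 -0.22 ]
jar scene 0.51 [142. 258.] [ 0.469 -0.404]
bowl top 0.85 [149. 245.] [0.435 0.553]
bowl top 0.31 [222. 261.] [0.365 0.271]
bowl scene 0.51 [397. 186.] [0.434 0.544]
shaker top 0.7 [149. 212.] [0.56  0.552]
shaker top 0.53 [347. 245.] [ 0.41 -0.21]
shaker top 0.18 [147. 245.] [0.433 0.561]
shaker scene 0.71 [414. 207.] [0.563 0.53 ]
```

View pics/a.png

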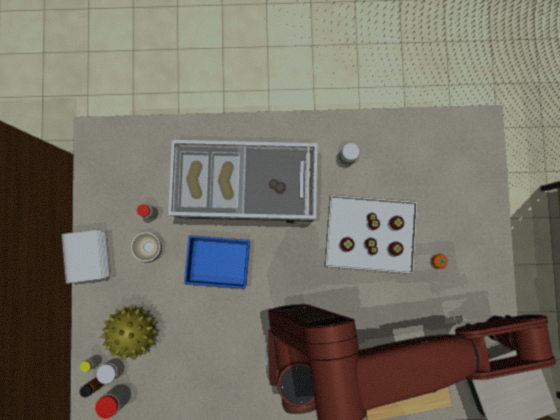

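View pics/b.png

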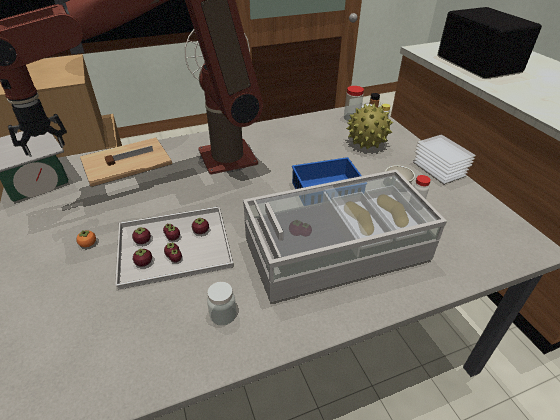

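The top view shows three rounds in the pan at (399,222), (398,248) and (348,244). There are two twins in it at (372,221) and (371,246), and a third in the case at (278,185). The orange fruit at (441,261) is not meant. I'll confirm this in one enlarged crop.

```bash
python3 - <<'E'
import cv2
a=cv2.imread("pics/a.png")[130:280,165:425]
cv2.imwrite("pics/c.png",cv2.resize(a,None,fx=3,fy=3,interpolation=cv2.INTER_CUBIC))
E
```

```text
(no output)
```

View pics/c.png

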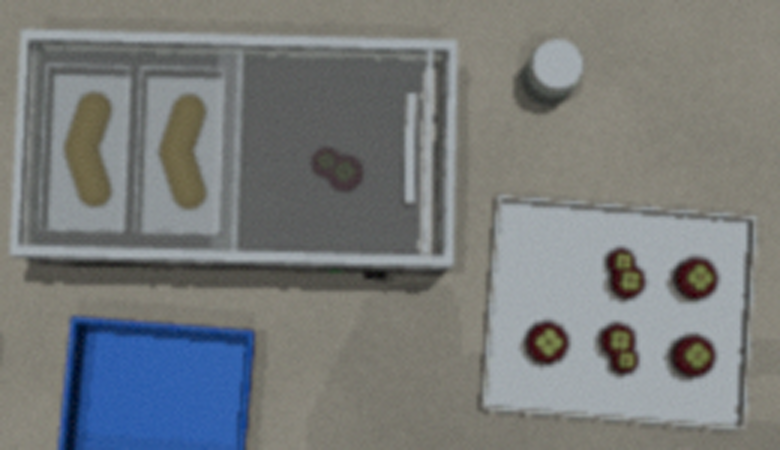

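The crop confirms it: three rounds in the pan at crop (695,278), (692,356) and (547,343). Two twins are in the pan at (626,273) and (619,348), and one twin is under the glass at (337,169). I'll work out the poses next.

```bash
python3 - <<'E'
from h import *
a=vision.snapshot("top");b=vision.snapshot("scene")
f=lambda u,v:(u/3+165,v/3+130)
C=[at(a,f(*q),.168)[:2] for q in ((25,32),(457,42),(450,266),(12,255))]
print("case corners",np.round(C,3).tolist(),"ctr",np.round(np.mean(C,0),3))
TL,TR,BR,BL=C; yd=(TL-TR)+(BL-BR); print("yaw",np.degrees(np.arctan2(-yd[0],yd[1])),np.linalg.norm(yd)/2,np.linalg.norm(TL-BL))
print("handle ends",[np.round(at(a,f(*q),.198)[:2],3) for q in ((411,93),(409,203))])
P=[at(a,f(*q),.022)[:2] for q in ((499,198),(755,217),(742,428),(483,410))]; print("pan",np.round(P,3).tolist(),np.mean(P,0))
img=a["image"].astype(int); hsv=cv2.cvtColor(a["image"],cv2.COLOR_RGB2HSV)
m=np.zeros(img.shape[:2],np.uint8); m[200:270,328:415]=(a["image"][200:270,328:415].min(2)<95)&(hsv[200:270,328:415,1]>60)
n,L,st,ce=cv2.connectedComponentsWithStats(m)
for i in range(1,n):
  if st[i,4]<40: continue
  ys,xs=np.nonzero(L==i); W=np.array([at(a,(x,y),.026)[:2] for x,y in zip(xs,ys)]); c=W.mean(0); w,v=np.linalg.eigh(np.cov((W-c).T)); 
  print(st[i],np.round(c,3),"axis",np.round(np.degrees(np.arctan2(v[1,1],v[0,1]))),np.round(np.sqrt(w)*4,3))
print("twin3", [np.round(at(a,f(*q),.116)[:2],3) for q in ((324,161),(346,172))])
l=boxes_of(b,"jar")[:1]+boxes_of(b,"shaker")[:1]; print(l)
for q in ((73,318),(254,331)): print("basket",np.round(at(a,f(*q),.079)[:2],3))
for q in ((185,286),(248,288)): print("basket bottom",np.round(at(a,q,.079)[:2],3))
print(bot.tcp_to_grasp)
E
```

```text
case corners [[0.799, 0.416], [0.772, -0.098], [0.505, -0.08], [0.533, 0.433]] ctr [0.652 0.168]
yaw -3.0626347371669667 0.514196732076225 0.26642462388625276
handle ends [array([ 0.706, -0.04 ]), array([ 0.578, -0.034])]
pan [[0.601, -0.156], [0.567, -0.482], [0.3, -0.451], [0.332, -0.125]] [ 0.4496606  -0.30375345]
[368 213  11  16 130] [ 0.5  -0.31] axis -166.0 [0.038 0.065]
[390 217  14  13 137] [ 0.491 -0.4  ] axis 97.0 [0.048 0.053]
[341 238  13  13 133] [ 0.415 -0.207] axis 132.0 [0.048 0.051]
[366 238  11  16 130] [ 0.406 -0.299] axis -167.0 [0.039 0.063]
[389 242  14  13 140] [ 0.394 -0.392] axis 93.0 [0.049 0.053]
twin3 [array([0.641, 0.065]), array([0.627, 0.039])]
[{'bbox': [220.6, 302.4, 27.1, 43.7], 'score': 0.61}, {'bbox': [421.4, 187.0, 14.9, 23.2], 'score': 0.75}]
basket [0.461 0.38 ]
basket [0.438 0.158]
basket bottom [0.278 0.398]
basket bottom [0.264 0.168]
0.0187
```

```bash
cat > go.py <<'E'
import sys,numpy as np
from h import *
# go.py yaw x y z [x y z ...]: turn (rad) then tool-axis deltas (cm) per waypoint; from measured pose
def case(x,y,yaw=-3.1,c=(.652,.168)):
    a=np.radians(yaw);return c[0]+x*np.cos(a)-y*np.sin(a),c[1]+x*np.sin(a)+y*np.cos(a)
if __name__=="__main__":
    s=bot.observe();v=[float(k) for k in sys.argv[1:]];p=np.array(s["tool_pos"]);y0=s["tool_rot"][2]
    turn=(y0-v[0]+180)%360-180
    print("t",round(s["t"],1),"pos",np.round(p,3),"rot",np.round(s["tool_rot"],1),"w",round(s["grip_width"],3),"q",np.round(s["q"]),"turn rad",round(np.radians(turn),3))
    a=np.radians(v[0])
    for i in range(1,len(v),3):
        t=np.array(v[i:i+3]);d=(t-p)*100
        print("->",t,"tool cm",np.round([d[0]*np.cos(a)+d[1]*np.sin(a),d[0]*np.sin(a)-d[1]*np.cos(a),-d[2]],1));p=t
E
python3 go.py -3 .642 -.037 .26 .642 -.037 .172
```

```text
t 1.2 pos [ 0.145 -0.608  0.211] rot [180.   -0.   13.4] w 0.086 q [-84.  13.  87.   0.  80.  -7.] turn rad 0.286
-> [ 0.642 -0.037  0.26 ] tool cm [ 46.7 -59.6  -4.9]
-> [ 0.642 -0.037  0.172] tool cm [ 0.  -0.   8.8]
```

play_rows:
  travel:
    - [0,0,-1.2]
    - [0,0,-1.2]
    - [0,0,-1.3]
    - [0,0,-1.2]
    - [2.9,-3.7,0]
    - [2.9,-3.7,0]
    - [2.9,-3.7,0]
    - [2.9,-3.7,0]
    - [2.9,-3.7,0]
    - [2.9,-3.7,0]
    - [2.9,-3.7,0]
    - [2.9,-3.7,0]
    - [2.9,-3.7,0]
    - [2.9,-3.7,0]
    - [2.9,-3.7,0]
    - [2.9,-3.7,0]
    - [2.9,-3.7,0]
    - [2.9,-3.7,0]
    - [2.9,-3.7,0]
    - [2.9,-3.7,0]
  yaw: [0.0715,0.0715,0.0715,0.0715,0,0,0,0,0,0,0,0,0,0,0,0,0,0,0,0]
  gripper: [100,100,100,100,100,100,100,100,100,100,100,100,100,100,100,100,100,100,100,100]

```text
t: 3.2
tool_pos: [0.6402, -0.0393, 0.2597]
tool_rot: [180.0, -0.0, -3.0]
contact_force: [0.2, -0.6, 1.0]
grip_width: 0.0852
```

```bash
python3 go.py -3 .642 -.037 .26 .642 -.037 .172; python3 - <<'E'
from h import *
p=vision.snapshot("wrist"); save(p,"w1.png")
for l in landmark_of(p,"door_handle"): print(l["score"],l["centre"],at(p,l["centre"],.182))
E
```

```text
t 3.2 pos [ 0.64  -0.039  0.26 ] rot [180.  -0.  -3.] w 0.085 q [-11.  13.  81.  -0.  85.  82.] turn rad 0.0
-> [ 0.642 -0.037  0.26 ] tool cm [ 0.2 -0.2 -0. ]
-> [ 0.642 -0.037  0.172] tool cm [ 0.  -0.   8.8]
0.8 [266.6, 210.5] [ 0.64300839 -0.03380215  0.182     ]
```

View pics/w1.png

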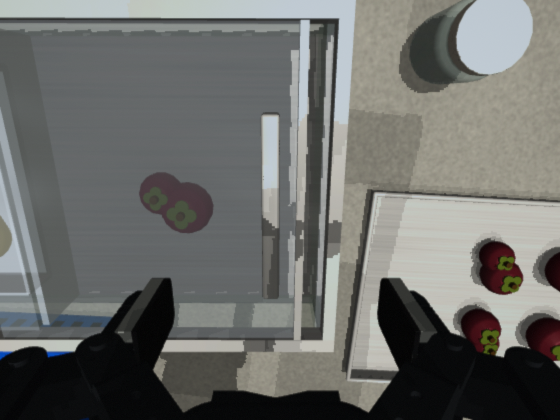

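The wrist view shows the handle upright at (270,205), centred between the jaws, and twin3 at (176,202).

play_rows:
  travel:
    - [0.2,-0.4,2.2]
    - [0,0,2.2]
    - [0,0,2.2]
    - [0,0,2.2]
    - [0,0,0]
    - [0,0,0]
    - [0,0,0]
    - [0,0,0]
    - [0,0,0]
    - [0,0,0]
  yaw: [0,0,0,0,0,0,0,0,0,0]
  gripper: [100,100,100,100,100,0,0,0,0,0]

```text
t: 4.3
tool_pos: [0.6417, -0.0369, 0.1725]
tool_rot: [-180.0, -0.1, -3.0]
contact_force: [-0.1, 2.9, 1.3]
grip_width: 0.0119
```

play_rows:
  travel:
    - [0,-0.5,0]
    - [0,-1,0]
    - [0,-1,0]
    - [0,-1,0]
    - [0,-1,0]
    - [0,-1,0]
    - [0,-1,0]
    - [0,-1,0]
    - [0,-1,0]
    - [0,-1,0]
    - [0,-1,0]
    - [0,-1,0]
    - [0,-1,0]
    - [0,-1,0]
    - [0,-1,0]
    - [0,-1,0]
    - [0,-1,0]
    - [0,-1,0]
    - [0,-0.7,0]
    - [0,0,0]
  yaw: [0,0,0,0,0,0,0,0,0,0,0,0,0,0,0,0,0,0,0,0]
  gripper: [0,0,0,0,0,0,0,0,0,0,0,0,0,0,0,0,0,0,0,0]

```text
t: 6.3
tool_pos: [0.6517, 0.1468, 0.1727]
tool_rot: [-179.9, -0.2, -2.9]
contact_force: [2.7, 1.0, 5.1]
grip_width: 0.0096
```

play_rows:
  travel:
    - [0,-0.5,0]
    - [0,-0.5,0]
    - [0,-0.3,0]
    - [0,0,0]
  yaw: [0,0,0,0]
  gripper: [0,0,0,0]

```text
t: 6.7
tool_pos: [0.6524, 0.1587, 0.1727]
tool_rot: [-179.9, -0.2, -3.0]
contact_force: [2.0, 0.3, 5.2]
grip_width: 0.0096
```

```bash
python3 - <<'E'
from h import *
p=vision.snapshot("top"); save(p,"a2.png");q=vision.snapshot("scene")
for n in (p,q):
  for l in landmark_of(n,"door_handle"): print(l["score"],l["centre"],at(n,l["centre"],.182))
cv2.imwrite("pics/d.png",np.hstack([cv2.resize(p["image"][120:290,120:330],(400,324)),cv2.resize(q["image"][120:300,200:460],(400,324))])[:,:,::-1])
E
```

```text
0.82 [244.8, 177.5] [0.65653995 0.16224089 0.182     ]
```

View pics/d.png

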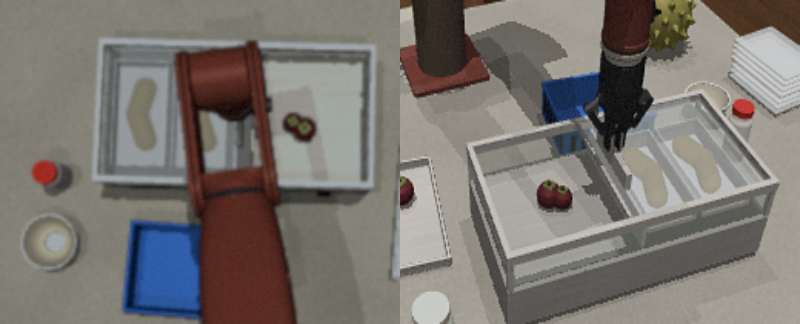

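The door is open, with the handle over the divider and twin3 uncovered. I'll release, rise and look at twin3 from the wrist camera.

play_rows:
  travel:
    - [0,0,0]
    - [0,0,0]
    - [0,0,0]
    - [0,0,-3]
    - [0,0,-4]
    - [-2,4,-1]
    - [-2,4,0]
    - [-2,2,0]
    - [0,0,0]
    - [0,0,0]
  yaw: [0,0,0,0,0,0,0,0,0,0]
  gripper: [60,60,60,60,60,100,100,100,100,100]

```text
t: 7.9
tool_pos: [0.5861, 0.0607, 0.2516]
tool_rot: [-180.0, -0.0, -3.1]
contact_force: [0.1, 0.2, -0.0]
grip_width: 0.0858
```

```bash
cat >> h.py <<'E'
def blobs(p,z,mina=300,lo=95,show=True):
    hsv=cv2.cvtColor(p["image"],cv2.COLOR_RGB2HSV);r,g,b=[p["image"][:,:,i].astype(int) for i in range(3)]
    m=((r>g*1.5)&(r-g>15)&(hsv[:,:,1]>70)|((g-b>20)&(r<170))).astype(np.uint8)
    m=cv2.morphologyEx(m,cv2.MORPH_CLOSE,np.ones((5,5)))
    n,L,st,ce=cv2.connectedComponentsWithStats(m)
    for i in range(1,n):
        if st[i,4]<mina: continue
        ys,xs=np.nonzero(L==i);W=np.array([at(p,q,z)[:2] for q in zip(xs,ys)]);c=W.mean(0);w,v=np.linalg.eigh(np.cov((W-c).T))
        print("blob",st[i],"xy",np.round(c,3),"axis",round(np.degrees(np.arctan2(v[1,1],v[0,1]))%180),"len",np.round(np.sqrt(w)*4,3))
E
python3 - <<'E'
from h import *
p=vision.snapshot("wrist"); save(p,"w2.png"); blobs(p,.116); b=vision.snapshot("top"); blobs(b,.116,25)
for l in landmark_of(p,"twin1"): print(l["score"],l["centre"],at(p,l["centre"],.116))
for l in landmark_of(b,"door_handle"): print(l["score"],l["centre"],at(b,l["centre"],.182))
E
python3 go.py 62 .634 .052 .25 .634 .052 .1
```

```text
blob [   6   18   85  179 8668] xy [0.667 0.244] axis 176 len [0.054 0.151]
blob [ 248  104   76   66 3389] xy [0.634 0.049] axis 56 len [0.043 0.069]
blob [ 475  274   50   43 1646] xy [ 0.474 -0.149] axis 45 len [0.042 0.053]
blob [    0     0   560   420 77531] xy [0.915 0.291] axis 109 len [1.355 2.727]
blob [  202   161   126   259 14548] xy [0.15  0.102] axis 175 len [0.344 1.036]
blob [221 165   8  20  74] xy [0.683 0.241] axis 163 len [0.02  0.068]
blob [188 166   9  19  71] xy [0.68  0.361] axis 173 len [0.025 0.081]
blob [137 204  13  13 138] xy [0.559 0.54 ] axis 61 len [0.047 0.049]
blob [368 214  11  15 114] xy [ 0.494 -0.292] axis 14 len [0.034 0.059]
blob [391 217  12  12 123] xy [ 0.486 -0.379] axis 110 len [0.045 0.046]
blob [139 239  13  17  52] xy [0.424 0.538] axis 12 len [0.046 0.071]
blob [341 238  13  13 128] xy [ 0.415 -0.196] axis 53 len [0.046 0.046]
blob [366 239  11  15 119] xy [ 0.406 -0.283] axis 15 len [0.034 0.059]
blob [390 242  12  13 126] xy [ 0.393 -0.371] axis 48 len [0.045 0.046]
blob [432 254  16  14 171] xy [ 0.344 -0.527] axis 80 len [0.051 0.056]
blob [ 100  305   57   56 2196] xy [0.123 0.593] axis 116 len [0.18  0.194]
blob [ 357  347   95   73 5247] xy [-0.083 -0.376] axis 98 len [0.241 0.348]
blob [ 79 360  13  13 127] xy [0.011 0.746] axis 109 len [0.043 0.046]
blob [ 88 379  13  13  69] xy [-0.054  0.714] axis 52 len [0.034 0.039]
blob [ 95 395  23  25 443] xy [-0.131  0.671] axis 150 len [0.079 0.085]
0.6 [286.5, 137.4] [0.63305101 0.04846431 0.116     ]
0.71 [241.8, 178.1] [0.65471656 0.17282815 0.182     ]
t 8.1 pos [0.587 0.062 0.251] rot [-180.     0.    -2.9] w 0.086 q [-2.  6. 90.  0. 84. 91.] turn rad -1.133
-> [0.634 0.052 0.25 ] tool cm [1.4 4.6 0.1]
-> [0.634 0.052 0.1  ] tool cm [ 0.  0. 15.]
```

View pics/w2.png

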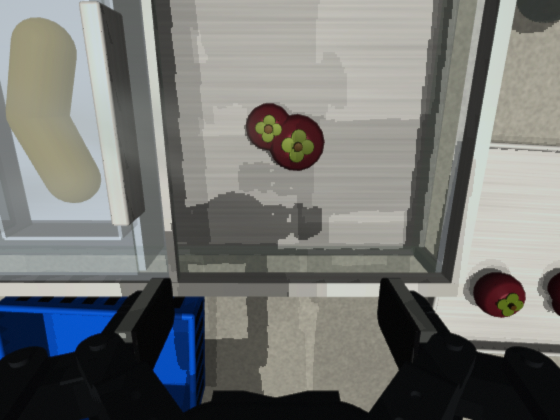

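play_rows:
  travel:
    - [0,0,0]
    - [0,0,0]
    - [0,0,0]
    - [0,0,0]
    - [0,0,0]
    - [0,0,0]
    - [0,0,0]
    - [0,0,0]
    - [0.7,2.3,0]
    - [0.7,2.4,0]
    - [0,0,4]
    - [0,0,4]
    - [0,0,4]
    - [0,0,2.4]
    - [0,0,1.2]
    - [0,0,0]
    - [0,0,0]
    - [0,0,0]
    - [0,0,0]
    - [0,0,0]
  yaw: [-0.133,-0.133,-0.133,-0.133,-0.133,-0.133,-0.133,-0.132,0,0,0,0,0,0,0,0,0,0,0,0]
  gripper: [100,100,100,100,100,100,100,100,100,100,100,100,100,100,100,0,0,0,0,0]

```text
t: 10.1
tool_pos: [0.6352, 0.0479, 0.0987]
tool_rot: [179.8, -0.1, 57.9]
contact_force: [-1.9, 1.4, 6.6]
grip_width: 0.04
```

```bash
python3 go.py 58 .634 .049 .28 .37 .31 .28 .37 .31 .1
```

```text
t 10.1 pos [0.635 0.048 0.099] rot [ 1.798e+02 -1.000e-01  5.790e+01] w 0.04 q [-3. 20. 91.  0. 69. 29.] turn rad -0.001
-> [0.634 0.049 0.28 ] tool cm [  0.   -0.2 -18.1]
-> [0.37 0.31 0.28] tool cm [  8.1 -36.2  -0. ]
-> [0.37 0.31 0.1 ] tool cm [ 0.  0. 18.]
```

play_rows:
  travel:
    - [0,0,-1]
    - [0,0,-2]
    - [0,0,-3]
    - [0,0,-4]
    - [0,0,-4]
    - [0,0,-4]
    - [0,0,0]
  yaw: [0,0,0,0,0,0,0]
  gripper: [0,0,0,0,0,0,0]

```text
t: 10.8
tool_pos: [0.6372, 0.0476, 0.2854]
tool_rot: [179.3, -0.4, 57.9]
contact_force: [0.1, -0.2, 0.6]
grip_width: 0.0398
```

play_rows:
  travel:
    - [1,-3.8,0]
    - [1,-3.8,0]
    - [1,-3.8,0]
    - [1,-3.8,0]
    - [1,-3.8,0]
    - [1,-3.8,0]
    - [1,-3.8,0]
    - [1,-3.8,0]
    - [1,-3.8,0]
    - [0.2,-3.4,0]
    - [0,0,0]
  yaw: [0,0,0,0,0,0,0,0,0,0,0]
  gripper: [0,0,0,0,0,0,0,0,0,0,0]

```text
t: 11.9
tool_pos: [0.361, 0.3276, 0.2762]
tool_rot: [-179.9, -0.1, 58.2]
contact_force: [-0.8, -0.5, -0.5]
grip_width: 0.0396
```

play_rows:
  travel:
    - [0,0,4]
    - [0,0,4]
    - [0,0,4]
    - [0,0,4]
    - [0,0,4]
    - [0,0,3]
    - [0,0,1]
    - [0,0,0]
    - [0,0,0]
    - [0,0,0]
    - [0,0,-2]
    - [0,0,-4]
    - [0,0,-4]
    - [0,0,-4]
    - [0,0,-4]
    - [0,0,-4]
    - [0,0,0]
  yaw: [0,0,0,0,0,0,0,0,0,0,0,0,0,0,0,0,0]
  gripper: [0,0,0,0,0,0,0,75,75,75,75,75,75,75,75,75,75]

```text
t: 13.6
tool_pos: [0.3673, 0.3277, 0.2647]
tool_rot: [179.6, -0.8, 57.9]
contact_force: [0.6, 0.4, -0.2]
grip_width: 0.0638
```

```bash
python3 - <<'E'
from h import *
b=vision.snapshot("top")
for n,z in (("twin1",.024),("round1",.026)):
  for l in landmark_of(b,n): print(n,l["score"],l["centre"],at(b,l["centre"],z))
w=vision.snapshot("wrist"); blobs(w,.026,1000)
E
python3 go.py 14 .36 .10 .26 .46 -.3 .26
```

```text
twin1 0.74 [369.6, 222.5] [ 0.49435594 -0.29788883  0.024     ]
twin1 0.52 [206.1, 261.3] [0.3651181  0.32869804 0.024     ]
round1 0.57 [439.6, 262.7] [ 0.33420653 -0.55558604  0.026     ]
round1 0.54 [397.4, 221.0] [ 0.49688954 -0.40387014  0.026     ]
round1 0.48 [394.2, 245.5] [ 0.40408046 -0.3869852   0.026     ]
round1 0.44 [347.5, 245.3] [ 0.40999111 -0.20964233  0.026     ]
blob [ 256  141   39   59 1772] xy [0.364 0.324] axis 60 len [0.042 0.07 ]
t 13.8 pos [0.364 0.325 0.255] rot [-180.     0.    57.9] w 0.064 q [ 33.  -8. 104.  -0.  84.  65.] turn rad 0.766
-> [0.36 0.1  0.26] tool cm [-5.8 21.8 -0.5]
-> [ 0.46 -0.3   0.26] tool cm [ 0.  41.2 -0. ]
```

play_rows:
  travel:
    - [0,0,-1]
    - [0,0,-1]
    - [0,0,-1]
    - [0,0,-1]
    - [0,0,0]
    - [0,0,0]
    - [-0.8,4.2,0]
    - [-0.9,4.2,0]
    - [-0.9,4.2,0]
    - [-0.9,4.2,0]
    - [-0.9,4.2,0]
    - [-0.9,4.2,0]
    - [-0.9,4.2,0]
    - [-0.9,4.2,0]
    - [-1,4.2,0]
    - [-1,4.3,0]
    - [-1,4.3,0]
    - [-1,4.2,0]
    - [-1,4.3,0]
    - [-1,4.2,0]
  yaw: [0.128,0.128,0.128,0.128,0.127,0.127,0,0,0,0,0,0,0,0,0,0,0,0,0,0]
  gripper: [100,100,100,100,100,100,100,100,100,100,100,100,100,100,100,100,100,100,100,100]

```text
t: 15.8
tool_pos: [0.3791, -0.2811, 0.2939]
tool_rot: [-179.9, 0.1, 14.0]
contact_force: [0.6, 0.1, -0.0]
grip_width: 0.0851
```

```bash
python3 - <<'E'
from h import *
w=vision.snapshot("wrist"); blobs(w,.026,1000); save(w,"w3.png")
for n,z in (("twin1",.024),("round1",.026)):
  for l in landmark_of(w,n): print(n,l["score"],l["centre"],at(w,l["centre"],z))
E
python3 go.py 14 .406 -.299 .2 .406 -.299 .005
```

```text
blob [ 309   34   39   62 1893] xy [ 0.502 -0.312] axis 15 len [0.043 0.068]
blob [ 377   70   49   49 1895] xy [ 0.494 -0.402] axis 104 len [0.054 0.056]
blob [ 205   95   38   39 1053] xy [ 0.424 -0.208] axis 135 len [0.041 0.044]
blob [ 281  119   35   54 1491] xy [ 0.409 -0.302] axis 16 len [0.041 0.068]
blob [ 346  152   44   44 1525] xy [ 0.396 -0.394] axis 55 len [0.054 0.056]
blob [ 449  221   48   42 1594] xy [ 0.344 -0.557] axis 69 len [0.056 0.068]
blob [   0  289  113   59 3232] xy [ 0.096 -0.03 ] axis 92 len [0.064 0.175]
twin1 0.79 [299.9, 148.0] [ 0.40562456 -0.30539161  0.024     ]
twin1 0.66 [327.2, 66.7] [ 0.50128444 -0.31124654  0.024     ]
round1 0.96 [225.8, 117.2] [ 0.41937747 -0.21134085  0.026     ]
round1 0.9 [366.5, 173.6] [ 0.39556992 -0.39304854  0.026     ]
round1 0.88 [469.6, 243.7] [ 0.33955324 -0.55426277  0.026     ]
round1 0.67 [402.7, 91.7] [ 0.49657374 -0.40278151  0.026     ]
t 15.9 pos [ 0.379 -0.281  0.293] rot [-1.798e+02  1.000e-01  1.380e+01] w 0.085 q [-46. -11. 103.  -0.  89.  30.] turn rad -0.003
-> [ 0.406 -0.299  0.2  ] tool cm [2.2 2.4 9.3]
-> [ 0.406 -0.299  0.005] tool cm [ 0.   0.  19.5]
```

View pics/w3.png

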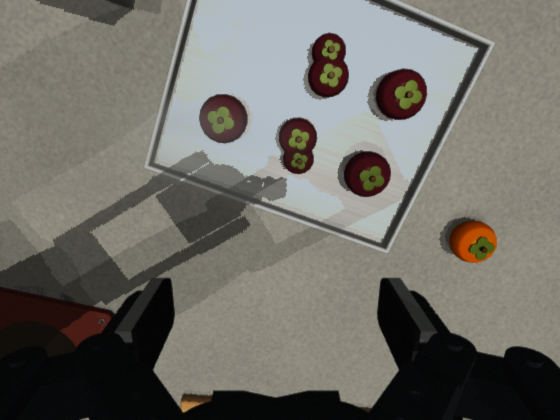

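The wrist view shows twins at (328,65) and (297,145), and rounds at (222,118), (401,94) and (367,173). The orange fruit is at (473,241), outside the pan. I'll take the lower twin first.

play_rows:
  travel:
    - [1.1,1.4,4]
    - [1.1,1.4,4]
    - [0,0,4]
    - [0,0,4]
    - [0,0,4]
    - [0,0,4]
    - [0,0,3]
    - [0,0,1.6]
    - [0,0,0]
    - [0,0,0]
    - [0,0,0]
    - [0,0,0]
    - [0,0,0]
    - [0,0,-1]
    - [0,0,-2]
    - [0,0,-4]
    - [0,0,-4]
    - [0,0,-4]
    - [0,0,-4]
    - [0,0,-3]
  yaw: [-0.02,0,0,0,0,0,0,0,0,0,0,0,0,0,0,0,0,0,0,0]
  gripper: [80,80,80,80,80,80,80,80,80,0,0,0,0,0,0,0,0,0,0,0]

```text
t: 17.95
tool_pos: [0.4088, -0.3019, 0.2338]
tool_rot: [179.8, -0.1, 15.2]
contact_force: [0.3, -0.4, -0.5]
grip_width: 0.0361
```

```bash
python3 go.py 15 .36 .27 .227 .36 .27 .04
```

```text
t 17.9 pos [ 0.409 -0.302  0.234] rot [ 1.798e+02 -1.000e-01  1.520e+01] w 0.036 q [-45.  -5. 103.  -0.  81.  30.] turn rad 0.003
-> [0.36  0.27  0.227] tool cm [ 10.1 -56.5   0.7]
-> [0.36 0.27 0.04] tool cm [ 0.   0.  18.7]
```

play_rows:
  travel:
    - [0.6,-4,0]
    - [0.6,-4,0]
    - [0.6,-4,0]
    - [0.6,-4,0]
    - [0.7,-4,0]
    - [0.7,-4,0]
    - [0.7,-4,0]
    - [0.7,-4,0]
    - [0.7,-4,0]
    - [0.7,-4,0]
    - [0.7,-4,0]
    - [0.7,-4,0]
    - [0.6,-4.2,0]
    - [0,0,0]
    - [0,0,0]
  yaw: [0,0,0,0,0,0,0,0,0,0,0,0,0,0,0]
  gripper: [0,0,0,0,0,0,0,0,0,0,0,0,0,0,0]

```text
t: 19.45
tool_pos: [0.3543, 0.2258, 0.2302]
tool_rot: [180.0, -0.0, 15.3]
contact_force: [0.1, -1.5, -0.6]
grip_width: 0.0364
```

play_rows:
  travel:
    - [0,0,4]
    - [0,0,4]
    - [0,0,4]
    - [0,0,4]
    - [0,0,2]
    - [0,0,0.5]
    - [0,0,0]
    - [0,0,0]
    - [0,0,0]
    - [0,0,-2]
    - [0,0,-4]
    - [0,0,-4]
    - [0,0,-4]
    - [0,0,-4]
    - [0,0,-2]
    - [0,0,0]
  yaw: [0,0,0,0,0,0,0,0,0,0,0,0,0,0,0,0]
  gripper: [0,0,0,0,0,0,65,65,65,65,65,65,65,65,65,65]

```text
t: 21.05
tool_pos: [0.3572, 0.2261, 0.2499]
tool_rot: [-179.9, -0.6, 15.2]
contact_force: [0.6, -0.1, 0.5]
grip_width: 0.0553
```

```bash
python3 - <<'E'
from h import *
w=vision.snapshot("wrist"); blobs(w,.03,600)
b=vision.snapshot("top"); blobs(b,.03,60)
E
python3 go.py 15 .501 -.311 .24 .501 -.311 .007
```

```text
blob [ 162  122   55   50 1599] xy [0.362 0.322] axis 64 len [0.039 0.066]
blob [ 257  148   41   59 1633] xy [0.359 0.224] axis 17 len [0.044 0.064]
blob [305 367  47  36 991] xy [0.107 0.083] axis 87 len [0.046 0.068]
blob [403 393  37  27 675] xy [ 0.095 -0.048] axis 62 len [0.039 0.058]
blob [    0     0   536   420 67823] xy [0.917 0.381] axis 115 len [1.425 2.714]
blob [520   5  40  37 479] xy [ 1.27  -1.022] axis 81 len [0.123 0.154]
blob [532  69  11  12  68] xy [ 1.055 -0.976] axis 121 len [0.034 0.048]
blob [547  99  13  18  82] xy [ 0.926 -1.038] axis 167 len [0.057 0.08 ]
blob [544 162  16  21  85] xy [ 0.661 -1.014] axis 134 len [0.037 0.084]
blob [137 204  13  13 138] xy [0.567 0.566] axis 61 len [0.05  0.052]
blob [368 214  11  15 115] xy [ 0.498 -0.309] axis 18 len [0.037 0.06 ]
blob [390 217  13  12 124] xy [ 0.491 -0.399] axis 96 len [0.047 0.049]
blob [341 238  13  13 127] xy [ 0.415 -0.207] axis 105 len [0.048 0.049]
blob [390 242  13  13 132] xy [ 0.394 -0.392] axis 91 len [0.049 0.05 ]
blob [ 182  246  148  174 9565] xy [0.046 0.17 ] axis 30 len [0.388 0.748]
blob [433 254  15  14 169] xy [ 0.342 -0.555] axis 97 len [0.054 0.057]
blob [ 100  305   57   56 2180] xy [0.11  0.622] axis 118 len [0.189 0.202]
blob [ 357  347   95   73 5236] xy [-0.107 -0.396] axis 98 len [0.253 0.365]
blob [ 79 360  13  13 127] xy [-0.008  0.782] axis 119 len [0.046 0.048]
blob [ 89 379  13  12  72] xy [-0.076  0.745] axis 67 len [0.035 0.04 ]
blob [ 95 395  23  25 442] xy [-0.157  0.703] axis 151 len [0.083 0.089]
t 21.1 pos [0.355 0.225 0.245] rot [-1.80e+02 -1.00e-01  1.52e+01] w 0.056 q [ 22. -18. 113.  -0.  85.  96.] turn rad 0.003
-> [ 0.501 -0.311  0.24 ] tool cm [ 0.2 55.6  0.5]
-> [ 0.501 -0.311  0.007] tool cm [ 0.   0.  23.3]
```

Both twins are in the basket. Next is the last one in the pan.

play_rows:
  travel:
    - [0,4,0]
    - [0,4,0]
    - [0,4,0]
    - [0,4,0]
    - [0,4,0]
    - [0,4,0]
    - [0,4,0]
    - [0,4,0]
    - [0,4,0]
    - [0,4,0]
    - [0,4,0]
    - [0,4,0]
    - [0,4,0]
    - [0.2,3.6,0]
    - [0,0,0]
  yaw: [0,0,0,0,0,0,0,0,0,0,0,0,0,0,0]
  gripper: [80,80,80,80,80,80,80,80,80,80,80,80,80,80,80]

```text
t: 22.65
tool_pos: [0.5014, -0.3142, 0.2414]
tool_rot: [-179.9, 0.2, 15.0]
contact_force: [-0.2, -0.5, -0.0]
grip_width: 0.0685
```

play_rows:
  travel:
    - [0,0,4]
    - [0,0,4]
    - [0,0,4]
    - [0,0,4]
    - [0,0,4]
    - [0,0,2.4]
    - [0,0,1.2]
    - [0,0,0]
    - [0,0,0]
    - [0,0,0]
    - [0,0,0]
    - [0,0,0]
    - [0,0,0]
    - [0,0,-1]
    - [0,0,-2]
    - [0,0,-4]
    - [0,0,-4]
    - [0,0,-4]
    - [0,0,-4]
    - [0,0,-4]
  yaw: [0,0,0,0,0,0,0,0,0,0,0,0,0,0,0,0,0,0,0,0]
  gripper: [80,80,80,80,80,80,80,80,0,0,0,0,0,0,0,0,0,0,0,0]

```text
t: 24.65
tool_pos: [0.5022, -0.311, 0.2421]
tool_rot: [179.9, -0.1, 15.2]
contact_force: [0.7, 0.1, -1.2]
grip_width: 0.0346
```

```bash
python3 go.py 15 .362 .275 .24 .36 .275 .07
```

```text
t 24.6 pos [ 0.502 -0.311  0.242] rot [ 1.799e+02 -1.000e-01  1.520e+01] w 0.035 q [-39.   7.  91.  -0.  82.  35.] turn rad 0.003
-> [0.362 0.275 0.24 ] tool cm [  1.6 -60.2   0.2]
-> [0.36  0.275 0.07 ] tool cm [-0.2 -0.1 17. ]
```

play_rows:
  travel:
    - [0.1,-4,0]
    - [0.1,-4,0]
    - [0.1,-4,0]
    - [0.1,-4,0]
    - [0.1,-4,0]
    - [0.1,-4,0]
    - [0.1,-4,0]
    - [0.1,-4,0]
    - [0.1,-4,0]
    - [0.1,-4,0]
    - [0.1,-4,0]
    - [0.1,-4,0]
    - [0.1,-4,0]
    - [0.1,-4,0]
    - [0.2,-4.2,0]
    - [0,0,0]
    - [0,0,0]
  yaw: [0,0,0,0,0,0,0,0,0,0,0,0,0,0,0,0,0]
  gripper: [0,0,0,0,0,0,0,0,0,0,0,0,0,0,0,0,0]

```text
t: 26.35
tool_pos: [0.3598, 0.275, 0.2397]
tool_rot: [180.0, -0.1, 15.3]
contact_force: [0.7, -0.3, -0.7]
grip_width: 0.0348
```

play_rows:
  travel:
    - [0,0,4]
    - [0,0,4]
    - [0,0,4]
    - [0,0,4]
    - [0,0,2]
    - [0,0,0.5]
    - [0,0,0]
    - [0,0,0]
    - [0,0,0]
    - [0,0,-2]
    - [0,0,-4]
    - [0,0,-4]
    - [0,0,-4]
    - [0,0,-4]
    - [0,0,-4]
    - [0,0,0]
  yaw: [0,0,0,0,0,0,0,0,0,0,0,0,0,0,0,0]
  gripper: [0,0,0,0,0,0,65,65,65,65,65,65,65,65,65,65]

```text
t: 27.95
tool_pos: [0.3633, 0.2759, 0.2819]
tool_rot: [-179.8, -0.8, 15.2]
contact_force: [-0.3, 0.9, 0.1]
grip_width: 0.0555
```

```bash
python3 - <<'E'
from h import *
w=vision.snapshot("wrist"); blobs(w,.03,600); save(w,"w4.png")
E
python3 go.py 15 .36 -.15 .26
```

```text
blob [   0    0   74   94 1565] xy [0.432 0.575] axis 169 len [0.076 0.139]
blob [ 212  135  123   80 4728] xy [0.36  0.272] axis 84 len [0.06 0.17]
blob [   0  232   52  142 4143] xy [0.104 0.56 ] axis 0 len [0.062 0.192]
t 28.0 pos [0.362 0.275 0.279] rot [-179.9   -0.5   15.2] w 0.056 q [ 27. -14. 107.   0.  87. 102.] turn rad 0.003
-> [ 0.36 -0.15  0.26] tool cm [-11.2  41.    1.9]
```

View pics/w4.png

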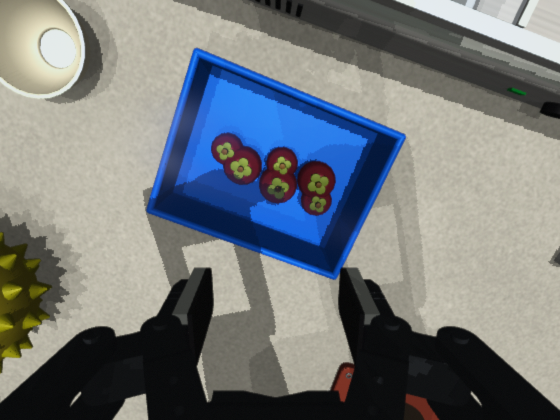

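All three twins lie in the basket, at (235,158), (278,175) and (317,188). The rounds are next, with the jaws along the case's x.

play_rows:
  travel:
    - [0,0,0]
    - [0,0,0]
    - [0,0,0]
    - [0,0,0]
    - [0,0,0]
    - [0,0,0]
    - [0,0,0]
    - [0,0,0]
    - [0,0,0]
    - [-4.4,0.7,0]
    - [-4.4,0.7,0]
    - [-4.4,0.7,0]
    - [-4.4,0.7,0]
    - [-4.4,0.7,0]
    - [-4.4,0.8,0]
    - [-4.4,0.8,0]
    - [-4.4,0.8,0]
    - [-4.4,0.8,0]
    - [-4.4,0.8,0]
    - [-4.1,0.6,0]
  yaw: [-0.14,-0.14,-0.14,-0.14,-0.14,-0.14,-0.14,-0.14,-0.137,0,0,0,0,0,0,0,0,0,0,0]
  gripper: [100,100,100,100,100,100,100,100,100,100,100,100,100,100,100,100,100,100,100,100]

```text
t: 30.0
tool_pos: [0.4169, -0.2121, 0.2729]
tool_rot: [-180.0, -0.0, 87.2]
contact_force: [0.5, -0.6, -0.2]
grip_width: 0.0858
```

```bash
python3 - <<'E'
from h import *
w=vision.snapshot("top"); blobs(w,.026,60); w=vision.snapshot("wrist"); blobs(w,.026,900)
E
python3 go.py 87 .418 -.210 .27 .418 -.21 .006
```

```text
blob [    0     0   560   420 78429] xy [0.944 0.295] axis 109 len [1.429 2.891]
blob [191 171   7  25  61] xy [0.666 0.375] axis 3 len [0.02  0.112]
blob [221 172   7  22  61] xy [0.671 0.256] axis 3 len [0.017 0.102]
blob [137 204  13  13 137] xy [0.568 0.567] axis 70 len [0.05  0.052]
blob [  190   214   220   206 14393] xy [ 0.059 -0.022] axis 135 len [0.328 1.067]
blob [139 239  16  17  66] xy [0.429 0.56 ] axis 164 len [0.059 0.082]
blob [200 255  40  17 453] xy [0.356 0.272] axis 84 len [0.056 0.165]
blob [432 254  16  15 171] xy [ 0.341 -0.556] axis 85 len [0.054 0.058]
blob [ 100  305   57   56 2200] xy [0.11  0.623] axis 120 len [0.19  0.204]
blob [ 357  347   95   73 5250] xy [-0.108 -0.397] axis 98 len [0.253 0.367]
blob [ 79 360  13  13 126] xy [-0.009  0.784] axis 115 len [0.045 0.048]
blob [ 87 380  15  12  72] xy [-0.077  0.748] axis 79 len [0.036 0.042]
blob [ 95 395  23  25 442] xy [-0.159  0.704] axis 150 len [0.083 0.09 ]
blob [ 253  140   45   43 1526] xy [ 0.418 -0.211] axis 3 len [0.049 0.053]
blob [ 246  281   40   39 1246] xy [ 0.395 -0.395] axis 87 len [0.054 0.059]
blob [ 320  283   41   40 1269] xy [ 0.494 -0.404] axis 103 len [0.054 0.061]
t 30.1 pos [ 0.417 -0.214  0.272] rot [-179.9    0.    86.9] w 0.085 q [-37. -11. 105.  -0.  86. -34.] turn rad -0.002
-> [ 0.418 -0.21   0.27 ] tool cm [0.4 0.1 0.2]
-> [ 0.418 -0.21   0.006] tool cm [ 0.   0.  26.4]
```

play_rows:
  travel:
    - [0.3,0,4]
    - [0,0,4]
    - [0,0,4]
    - [0,0,4]
    - [0,0,4]
    - [0,0,3.4]
    - [0,0,2]
    - [0,0,1]
    - [0,0,0]
    - [0,0,0]
    - [0,0,0]
    - [0,0,0]
    - [0,0,0]
    - [0,0,-1]
    - [0,0,-2]
    - [0,0,-4]
    - [0,0,-4]
    - [0,0,-5]
    - [0,0,-5]
    - [0,0,-5]
  yaw: [0,0,0,0,0,0,0,0,0,0,0,0,0,0,0,0,0,0,0,0]
  gripper: [100,100,100,100,100,100,100,100,100,0,0,0,0,0,0,0,0,0,0,0]

```text
t: 32.1
tool_pos: [0.4173, -0.2069, 0.2727]
tool_rot: [179.9, 0.1, 87.2]
contact_force: [0.7, -1.0, -1.4]
grip_width: 0.0464
```

```bash
python3 - <<'E'
from go import case
for y in (-.075,-.137,-.2): print(y,case(0,y))
E
python3 go.py 87 .648 .093 .27 .648 .093 .1
```

```text
-0.075 (np.float64(0.6479440890261419), np.float64(0.09310974972553414))
-0.137 (np.float64(0.6445912026210858), np.float64(0.031200476165308993))
-0.2 (np.float64(0.641184237403045), np.float64(-0.03170733406524234))
t 32.1 pos [ 0.417 -0.207  0.273] rot [1.799e+02 1.000e-01 8.720e+01] w 0.046 q [-36. -12. 105.   0.  86. -33.] turn rad 0.003
-> [0.648 0.093 0.27 ] tool cm [31.2 21.5  0.3]
-> [0.648 0.093 0.1  ] tool cm [ 0.  0. 17.]
```

play_rows:
  travel:
    - [3.5,2.4,0]
    - [3.5,2.4,0]
    - [3.5,2.4,0]
    - [3.5,2.4,0]
    - [3.5,2.4,0]
    - [3.5,2.4,0]
    - [3.5,2.4,0]
    - [3.5,2.4,0]
    - [3.2,2.3,0]
    - [0,0,0]
    - [0,0,0]
  yaw: [0,0,0,0,0,0,0,0,0,0,0]
  gripper: [0,0,0,0,0,0,0,0,0,0,0]

```text
t: 33.2
tool_pos: [0.6476, 0.0947, 0.2696]
tool_rot: [-180.0, 0.0, 87.3]
contact_force: [-0.5, -0.0, -1.5]
grip_width: 0.047
```

```bash
python3 go.py 87 .648 .093 .27 .648 .093 .1; python3 - <<'E'
from h import *
w=vision.snapshot("wrist"); cv2.imwrite("pics/w5.png",w["image"][:,:,::-1])
E
```

```text
t 33.2 pos [0.648 0.095 0.27 ] rot [-180.     0.    87.3] w 0.047 q [ 1. 15. 78. -0. 87.  4.] turn rad 0.005
-> [0.648 0.093 0.27 ] tool cm [-0.2  0.1 -0. ]
-> [0.648 0.093 0.1  ] tool cm [ 0.  0. 17.]
```

View pics/w5.png

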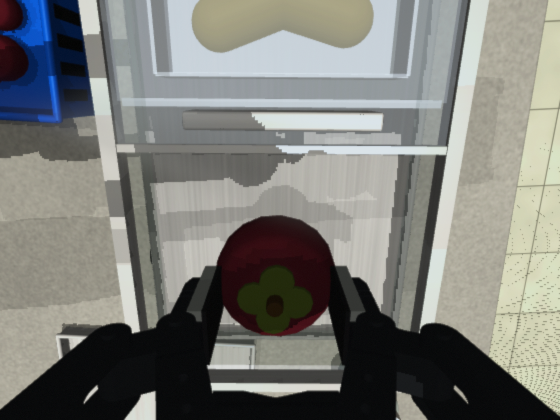

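The round is held upright at (275,275) above the open compartment, and the pane edge at row 150 is clear. I'll place it.

play_rows:
  travel:
    - [-0.2,0.1,4]
    - [0,0,4]
    - [0,0,4]
    - [0,0,3]
    - [0,0,1.5]
    - [0,0,0.5]
    - [0,0,0]
    - [0,0,0]
    - [0,0,0]
    - [0,0,0]
    - [0,0,-1]
    - [0,0,-3]
    - [0,0,-4]
    - [0,0,-4]
    - [0,0,-4]
    - [0,0,-1]
    - [0,0,0]
  yaw: [0,0,0,0,0,0,0,0,0,0,0,0,0,0,0,0,0]
  gripper: [0,0,0,0,0,0,0,75,75,75,75,75,75,75,75,75,75]

```text
t: 34.95
tool_pos: [0.6499, 0.0919, 0.2732]
tool_rot: [179.7, -0.0, 87.2]
contact_force: [-0.6, 0.3, -0.4]
grip_width: 0.0642
```

```bash
python3 - <<'E'
from h import *
w=vision.snapshot("wrist"); blobs(w,.118,900);
w=vision.snapshot("top"); blobs(w,.026,60)
E
python3 go.py 87 .395 -.394 .27 .395 -.394 .002
```

```text
blob [ 189    0  178   40 5076] xy [0.657 0.232] axis 178 len [0.027 0.172]
blob [ 488   73   72  328 4955] xy [ 0.916 -0.053] axis 101 len [0.069 0.307]
blob [ 247  160   57   58 2594] xy [0.651 0.089] axis 79 len [0.052 0.056]
blob [    0     0   560   420 77873] xy [0.942 0.306] axis 109 len [1.433 2.871]
blob [  200   136   128   274 15687] xy [0.21  0.128] axis 179 len [0.382 1.155]
blob [189 174   7  20  61] xy [0.662 0.378] axis 11 len [0.021 0.071]
blob [401 202  14  13 131] xy [ 0.545 -0.444] axis 95 len [0.046 0.054]
blob [137 204  13  13 138] xy [0.567 0.567] axis 61 len [0.05  0.052]
blob [390 242  13  13 128] xy [ 0.394 -0.392] axis 92 len [0.048 0.049]
blob [433 254  15  14 170] xy [ 0.341 -0.556] axis 85 len [0.054 0.058]
blob [ 100  305   57   56 2200] xy [0.109 0.623] axis 118 len [0.19  0.204]
blob [ 357  347   95   73 5248] xy [-0.108 -0.397] axis 98 len [0.253 0.366]
blob [ 79 360  13  13 126] xy [-0.009  0.784] axis 100 len [0.045 0.048]
blob [ 88 379  13  13  79] xy [-0.078  0.749] axis 53 len [0.037 0.041]
blob [ 95 395  23  25 441] xy [-0.159  0.705] axis 150 len [0.083 0.089]
t 35.0 pos [0.648 0.092 0.268] rot [-179.9    0.    87.2] w 0.064 q [ 1. 15. 78.  0. 87.  4.] turn rad 0.003
-> [ 0.395 -0.394  0.27 ] tool cm [-49.8 -22.7  -0.2]
-> [ 0.395 -0.394  0.002] tool cm [ 0.   0.  26.8]
```

Round 1 is placed at (.651,.089). Round 2 was knocked to about (.545,-.444), near the pan's corner. I'll go over the pan and look.

play_rows:
  travel:
    - [-3.8,-1.7,0]
    - [-3.8,-1.7,0]
    - [-3.8,-1.7,0]
    - [-3.8,-1.7,0]
    - [-3.8,-1.7,0]
    - [-3.8,-1.7,0]
    - [-3.8,-1.7,0]
    - [-3.8,-1.8,0]
    - [-3.8,-1.8,0]
    - [-3.8,-1.8,0]
    - [-3.9,-1.8,0]
    - [-3.9,-1.8,0]
    - [-4,-1.8,0]
    - [0,0,0]
    - [0,0,0]
  yaw: [0,0,0,0,0,0,0,0,0,0,0,0,0,0,0]
  gripper: [100,100,100,100,100,100,100,100,100,100,100,100,100,100,100]

```text
t: 36.55
tool_pos: [0.3961, -0.3941, 0.2669]
tool_rot: [-179.8, -0.2, 87.1]
contact_force: [-0.3, 0.5, -0.4]
grip_width: 0.0852
```

```bash
python3 - <<'E'
from h import *
w=vision.snapshot("wrist"); blobs(w,.026,900);save(w,"w6.png")
E
python3 go.py 87 .395 -.394 .27 .395 -.394 .002
```

```text
blob [ 252  147   46   45 1578] xy [ 0.396 -0.395] axis 3 len [0.05  0.054]
blob [ 382  182   49   47 1739] xy [ 0.549 -0.445] axis 128 len [0.055 0.06 ]
blob [ 219  274   44   43 1475] xy [ 0.343 -0.557] axis 76 len [0.056 0.064]
t 36.6 pos [ 0.397 -0.393  0.267] rot [-179.9   -0.2   87.1] w 0.085 q [-53.   2.  93.   0.  85. -50.] turn rad 0.003
-> [ 0.395 -0.394  0.27 ] tool cm [-0.1 -0.2 -0.3]
-> [ 0.395 -0.394  0.002] tool cm [ 0.   0.  26.8]
```

View pics/w6.png

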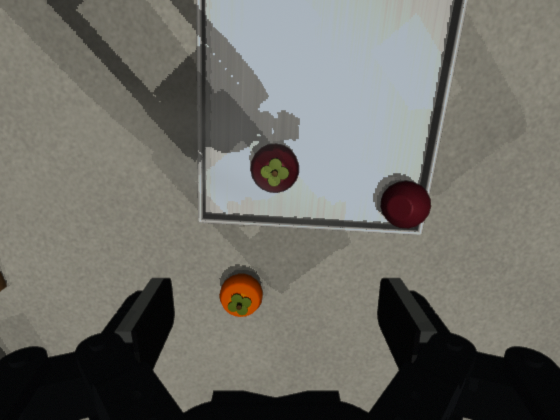

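Round 2 is tipped over in the pan's corner at (405,204), with its calyx hidden. I'll take round 3 at (275,168) first.

play_rows:
  travel:
    - [-0.1,-0.1,4]
    - [0,0,4]
    - [0,0,4]
    - [0,0,4]
    - [0,0,4]
    - [0,0,3.4]
    - [0,0,2]
    - [0,0,1]
    - [0,0,0]
    - [0,0,0]
    - [0,0,0]
    - [0,0,0]
    - [0,0,0]
    - [0,0,0]
    - [0,0,0]
  yaw: [0,0,0,0,0,0,0,0,0,0,0,0,0,0,0]
  gripper: [100,100,100,100,100,100,100,100,100,0,0,0,0,0,0]

```text
t: 38.1
tool_pos: [0.3963, -0.3967, 0.0086]
tool_rot: [-180.0, 0.1, 87.2]
contact_force: [-6.5, 2.5, 13.3]
grip_width: 0.0492
```

play_rows:
  travel:
    - [0,0,-1]
    - [0,0,-2]
    - [0,0,-4]
    - [0,0,-4]
    - [0,0,-5]
    - [0,0,-5]
    - [0,0,-5]
    - [0,0,0]
  yaw: [0,0,0,0,0,0,0,0]
  gripper: [0,0,0,0,0,0,0,0]

```text
t: 38.9
tool_pos: [0.3992, -0.3989, 0.2765]
tool_rot: [179.4, 0.7, 87.2]
contact_force: [0.0, -0.9, -1.0]
grip_width: 0.0497
```

```bash
python3 go.py 87 .645 .027 .265 .645 .027 .1
```

```text
t 38.9 pos [ 0.399 -0.399  0.277] rot [179.4   0.7  87.2] w 0.05 q [-53.   1.  93.   0.  85. -50.] turn rad 0.003
-> [0.645 0.027 0.265] tool cm [43.8 22.3  1.2]
-> [0.645 0.027 0.1  ] tool cm [ 0.   0.  16.5]
```

play_rows:
  travel:
    - [3.6,1.9,0]
    - [3.6,1.9,0]
    - [3.6,1.9,0]
    - [3.6,1.9,0]
    - [3.6,1.9,0]
    - [3.6,1.9,0]
    - [3.6,1.9,0]
    - [3.6,1.9,0]
    - [3.6,1.9,0]
    - [3.6,1.9,0]
    - [3.6,1.9,0]
    - [3.5,1.8,0]
    - [0,0,0]
    - [0,0,0]
  yaw: [0,0,0,0,0,0,0,0,0,0,0,0,0,0]
  gripper: [0,0,0,0,0,0,0,0,0,0,0,0,0,0]

```text
t: 40.3
tool_pos: [0.6441, 0.0249, 0.2655]
tool_rot: [-180.0, 0.0, 87.3]
contact_force: [-0.4, -0.9, -0.1]
grip_width: 0.0492
```

```bash
python3 go.py 87 .645 .024 .265 .645 .024 .102
```

```text
t 40.3 pos [0.644 0.025 0.265] rot [-180.     0.    87.3] w 0.049 q [-5. 14. 80. -0. 86. -2.] turn rad 0.005
-> [0.645 0.024 0.265] tool cm [-0.1  0.1  0. ]
-> [0.645 0.024 0.102] tool cm [ 0.   0.  16.3]
```

play_rows:
  travel:
    - [-0.1,0.1,4]
    - [0,0,4]
    - [0,0,4]
    - [0,0,2.5]
    - [0,0,1.3]
    - [0,0,0.5]
    - [0,0,0]
    - [0,0,0]
    - [0,0,0]
    - [0,0,0]
    - [0,0,-1]
    - [0,0,-3]
    - [0,0,-4]
    - [0,0,-4]
    - [0,0,-4]
    - [0,0,0]
    - [0,0,0]
  yaw: [0,0,0,0,0,0,0,0,0,0,0,0,0,0,0,0,0]
  gripper: [0,0,0,0,0,0,0,75,75,75,75,75,75,75,75,75,75]

```text
t: 42.0
tool_pos: [0.6461, 0.023, 0.2655]
tool_rot: [179.7, 0.0, 87.2]
contact_force: [-0.1, -0.6, -0.8]
grip_width: 0.0639
```

```bash
python3 - <<'E'
from h import *
w=vision.snapshot("wrist"); blobs(w,.118,900);
E
python3 go.py 42 .545 -.442 .27 .545 -.442 .008
```

```text
blob [ 243   76   64   68 3349] xy [0.65  0.091] axis 133 len [0.052 0.055]
blob [ 494   95   66  306 3957] xy [ 0.909 -0.135] axis 102 len [0.065 0.254]
blob [ 248  155   58   60 2781] xy [0.648 0.026] axis 93 len [0.052 0.056]
t 42.0 pos [0.645 0.023 0.263] rot [179.9   0.   87.2] w 0.064 q [-5. 14. 80. -0. 86. -2.] turn rad 0.789
-> [ 0.545 -0.442  0.27 ] tool cm [-38.6  27.9  -0.7]
-> [ 0.545 -0.442  0.008] tool cm [ 0.   0.  26.2]
```

play_rows:
  travel:
    - [-4.3,-0.7,0]
    - [-4.3,-0.7,0]
    - [-4.3,-0.7,0]
    - [-4.3,-0.7,0]
    - [-4.3,-0.7,0]
    - [-4.3,-0.7,0]
    - [-4.3,-0.7,0]
    - [-4.3,-0.7,0]
    - [-4.3,-0.6,0]
    - [-4.3,-0.6,0]
    - [-4.2,-0.5,0]
    - [0,0,3]
    - [0,0,3]
    - [0,0,2]
    - [0,0,0]
    - [0,0,0]
  yaw: [0,0,0,0,0,0,0,0,0,0,0,0,0,0,0,0]
  gripper: [100,100,100,100,100,100,100,100,100,100,100,100,100,100,100,100]

```text
t: 43.65
tool_pos: [0.5485, -0.4443, 0.1813]
tool_rot: [-179.9, -0.1, 87.2]
contact_force: [0.5, -0.7, 0.4]
grip_width: 0.0855
```

```bash
python3 - <<'E'
from h import *
w=vision.snapshot("wrist"); blobs(w,.03,900)
cv2.imwrite("pics/w7.png",cv2.resize(w["image"][60:320,150:450],None,fx=2,fy=2)[:,:,::-1])
E
python3 go.py 87 .547 -.445 .19 .547 -.445 .016
```

```text
blob [ 246  157   57   60 2497] xy [ 0.548 -0.444] axis 78 len [0.049 0.056]
blob [  51  275   61   55 2604] xy [ 0.346 -0.554] axis 43 len [0.055 0.072]
t 43.7 pos [ 0.549 -0.445  0.183] rot [180.    0.   87.2] w 0.085 q [-45.  25.  75.   0.  80. -43.] turn rad 0.004
-> [ 0.547 -0.445  0.19 ] tool cm [-0.  -0.2 -0.7]
-> [ 0.547 -0.445  0.016] tool cm [ 0.   0.  17.4]
```

View pics/w7.png

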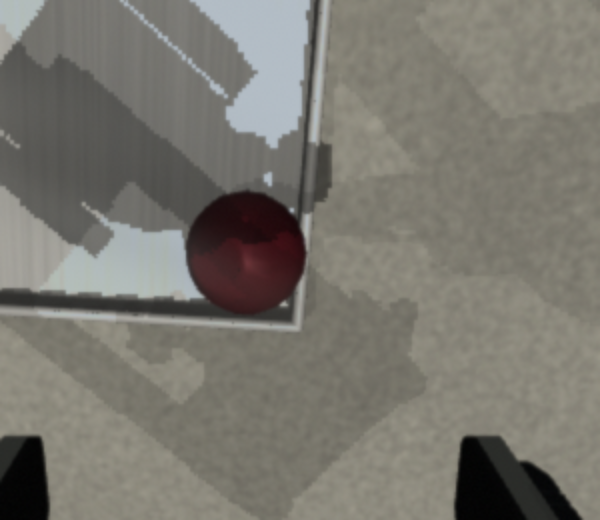

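The fruit at crop (246,252) appears inverted and touches the +x rim. I'll grip it with the fingertips just above the rim.

play_rows:
  travel:
    - [0,-0.1,4]
    - [0,0,4]
    - [0,0,4]
    - [0,0,2.5]
    - [0,0,1.5]
    - [0,0,0.6]
    - [0,0,0]
    - [0,0,0]
    - [0,0,0]
    - [0,0,0]
    - [0,0,0]
    - [0,0,0]
    - [0,0,0]
  yaw: [0,0,0,0,0,0,0,0,0,0,0,0,0]
  gripper: [100,100,100,100,100,100,100,0,0,0,0,0,0]

```text
t: 45.0
tool_pos: [0.5544, -0.4545, 0.0326]
tool_rot: [179.1, 1.0, 87.1]
contact_force: [5.2, 0.1, 25.4]
grip_width: 0.0005
```

play_rows:
  travel:
    - [0,0,-1]
    - [0,0,-3]
    - [0,0,-4]
    - [0,0,-4]
    - [0,0,-5]
    - [0,0,-4]
    - [0,0,0]
    - [0,0,0]
    - [0,0,0]
  yaw: [0,0,0,0,0,0,0,0,0]
  gripper: [20,60,100,100,100,100,100,100,100]

```text
t: 45.9
tool_pos: [0.5475, -0.4443, 0.2253]
tool_rot: [-179.9, -0.1, 87.2]
contact_force: [-0.1, 0.0, -0.4]
grip_width: 0.0852
```

```bash
python3 - <<'E'
from h import *
w=vision.snapshot("wrist"); blobs(w,.03,900); save(w,"w8.png")
E
python3 go.py 87 .547 -.445 .19 
```

```text
blob [ 249  150   51   51 1959] xy [ 0.547 -0.443] axis 102 len [0.051 0.053]
blob [  75  257   54   49 2044] xy [ 0.346 -0.555] axis 43 len [0.055 0.068]
t 46.0 pos [ 0.547 -0.444  0.224] rot [-1.799e+02 -1.000e-01  8.720e+01] w 0.085 q [-45.  23.  73.   0.  84. -43.] turn rad 0.003
-> [ 0.547 -0.445  0.19 ] tool cm [-0.1 -0.   3.4]
```

View pics/w8.png

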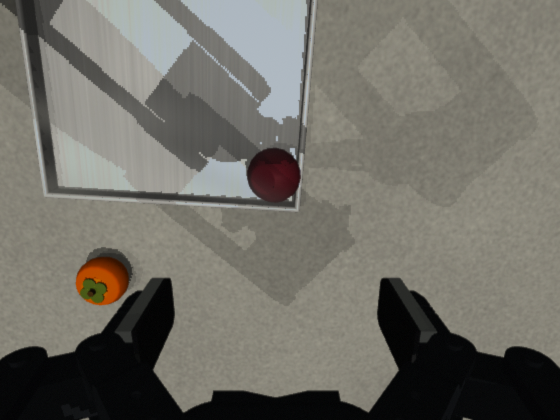

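The fruit is inverted and still in the corner at (274,175); the pads slid off its top. I'll nudge it off the +x rim with closed fingers, passing just above the bead.

play_rows:
  travel:
    - [0,2.5,0]
    - [0,2.5,0]
    - [0,2,0]
    - [0,0,4]
    - [0,0,4]
    - [0,0,4]
    - [0,0,4]
    - [0,0,2.5]
    - [0,0,1.1]
    - [0,0,0]
    - [0,0,0]
  yaw: [0,0,0,0,0,0,0,0,0,0,0]
  gripper: [0,0,0,0,0,0,0,0,0,0,0]

```text
t: 47.05
tool_pos: [0.6185, -0.4487, 0.0315]
tool_rot: [180.0, 0.0, 87.2]
contact_force: [0.1, 0.4, 0.2]
grip_width: 0.0
```

play_rows:
  travel:
    - [0,-1,0]
    - [0,-0.8,0]
    - [0,-0.6,0]
    - [0,-0.6,0]
    - [0,-0.6,0]
    - [0,-0.6,0]
    - [0,-0.6,0]
    - [0,-0.6,0]
    - [0,-0.6,0]
    - [0,-0.6,0]
    - [0,-0.6,0]
    - [0,0,0]
    - [0,1,0]
    - [0,0,-4]
    - [0,0,-5]
    - [0,0,-5]
    - [0,-1.5,-4]
    - [0,-2.5,0]
    - [0,0,0]
    - [0,0,0]
  yaw: [0,0,0,0,0,0,0,0,0,0,0,0,0,0,0,0,0,0,0,0]
  gripper: [0,0,0,0,0,0,0,0,0,0,0,0,0,0,0,80,80,80,80,80]

```text
t: 49.05
tool_pos: [0.5156, -0.4431, 0.21]
tool_rot: [-180.0, -0.0, 87.2]
contact_force: [0.5, -0.0, -0.2]
grip_width: 0.0684
```

```bash
python3 - <<'E'
from h import *
w=vision.snapshot("wrist"); blobs(w,.03,900); save(w,"w9.png")
E
python3 go.py 87 .505 -.445 .19 .505 -.445 .002
```

```text
blob [ 280  151   54   56 2288] xy [ 0.547 -0.443] axis 110 len [0.052 0.056]
blob [  97  262   54   51 2161] xy [ 0.345 -0.555] axis 48 len [0.055 0.067]
t 49.1 pos [ 0.516 -0.443  0.209] rot [-1.799e+02 -1.000e-01  8.720e+01] w 0.068 q [-47.  20.  78.   0.  82. -44.] turn rad 0.003
-> [ 0.505 -0.445  0.19 ] tool cm [-0.3 -1.1  1.9]
-> [ 0.505 -0.445  0.002] tool cm [ 0.   0.  18.8]
```

View pics/w9.png

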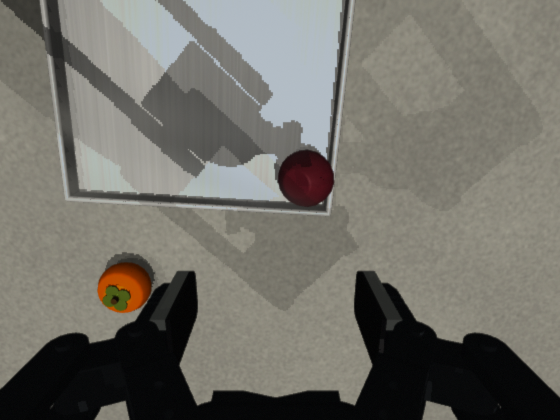

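play_rows:
  travel:
    - [0,3.4,0]
    - [0,3.4,0]
    - [0,3.4,0]
    - [0,0,4]
    - [0,0,4]
    - [0,0,4]
    - [0,0,4]
    - [0,0,1.5]
    - [0,0,0.5]
    - [0,0,0]
    - [0,-1,0]
    - [0,-1,0]
    - [0,-1,0]
    - [0,-1,0]
    - [0,-1,0]
    - [0,-1,0]
    - [0,-0.5,0]
    - [0,0,0]
    - [0,0,0]
  yaw: [0,0,0,0,0,0,0,0,0,0,0,0,0,0,0,0,0,0,0]
  gripper: [0,0,0,0,0,0,0,0,0,0,0,0,0,0,0,0,0,0,0]

```text
t: 51.0
tool_pos: [0.5545, -0.4469, 0.0338]
tool_rot: [179.7, 0.2, 87.2]
contact_force: [2.7, 0.4, 7.8]
grip_width: 0.0003
```

```bash
python3 - <<'E'
from h import *
s=bot.observe();print(s["tool_pos"],s["contact_force"],s["tool_rot"])
w=vision.snapshot("wrist"); blobs(w,.03,400); b=vision.snapshot("scene")
cv2.imwrite("pics/w10.png",np.hstack([cv2.resize(w["image"],(400,300)),cv2.resize(b["image"][200:320,60:220],(400,300),interpolation=cv2.INTER_CUBIC)])[:,:,::-1])
E
```

```text
[ 0.55451535 -0.44686375  0.03380221] [2.73454651 0.40186254 7.80240443] [179.71733891   0.2098354   87.16378718]
blob [ 195  202  104  103 6829] xy [ 0.538 -0.44 ] axis 35 len [0.047 0.058]
```

View pics/w10.png

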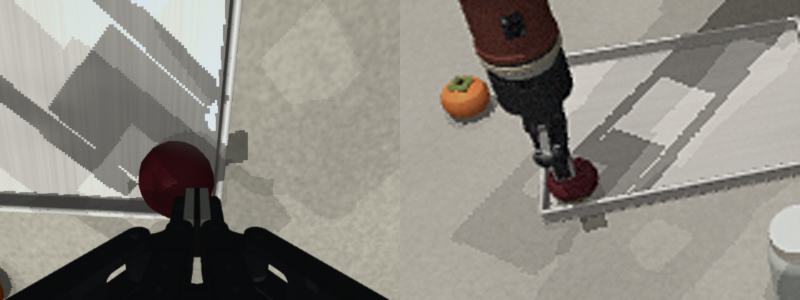

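```bash
python3 - <<'E'
from h import *
w=vision.snapshot("wrist");b=vision.snapshot("scene");t=vision.snapshot("top")
K=np.array(w["camera_matrix"]);V=np.array(w["view"]);print("cam",-V[:3,:3].T@V[:3,3],"f",K[0,0])
print("tip px",px(w,bot.observe()["tool_pos"]))
def mask(p):
    r,g,bb=[p["image"][:,:,i].astype(int) for i in range(3)]
    return ((r>g*1.5)&(r-g>15)).astype(np.uint8)
for nm,p,roi in (("wrist",w,(150,150,400,420)),("scene",b,(100,225,180,290)),("top",t,(370,190,420,260))):
    m=mask(p);z=np.zeros_like(m);x0,y0,x1,y1=roi;z[y0:y1,x0:x1]=m[y0:y1,x0:x1]
    cs,_=cv2.findContours(z,cv2.RETR_EXTERNAL,cv2.CHAIN_APPROX_NONE)
    for c in cs:
        if cv2.contourArea(c)<25: continue
        (u,v),r=cv2.minEnclosingCircle(c); print(nm,round(u,1),round(v,1),round(r,1),cv2.contourArea(c),cv2.boundingRect(c),[np.round(at(p,(u,v),h),3) for h in (.026,.035)])
# stereo wrist/scene
E
```

```text
cam [ 0.55810929 -0.36736319  0.19633337] f 355.14974054654147
tip px [274.33412875 260.24506307]
wrist 245.4 251.5 53.7 6652.5 (195, 202, 104, 103) [array([ 0.54 , -0.445,  0.026]), array([ 0.541, -0.441,  0.035])]
scene 128.5 271.5 9.8 171.5 (119, 263, 20, 18) [array([ 0.536, -0.446,  0.026]), array([ 0.545, -0.444,  0.035])]
top 394.5 224.5 42.3 1747.5 (370, 190, 50, 70) [array([ 0.484, -0.392,  0.026]), array([ 0.483, -0.39 ,  0.035])]
```

The heights disagree. The shut tips meet the fruit 9 mm lower than its top should be, and every grip so far was narrower than the fruit's width. So the tool acts about 9 mm higher than it reads, and I'll push again lower.

play_rows:
  travel:
    - [0,0,-4]
    - [0,0,-3]
    - [0,3,0]
    - [0,3.5,0]
    - [0,0,4]
    - [0,0,3]
    - [0,0,1.2]
    - [0,0,0]
    - [0,0,0]
  yaw: [0,0,0,0,0,0,0,0,0]
  gripper: [0,0,0,0,0,0,0,0,0]

```text
t: 52.15
tool_pos: [0.6182, -0.449, 0.02]
tool_rot: [179.9, 0.1, 87.2]
contact_force: [-0.0, 0.3, 0.6]
grip_width: 0.0002
```

play_rows:
  travel:
    - [0,-1,0]
    - [0,-1,0]
    - [0,-0.7,0]
    - [0,-0.3,0]
    - [0,0,0]
  yaw: [0,0,0,0,0]
  gripper: [0,0,0,0,0]

```text
t: 52.65
tool_pos: [0.5874, -0.4471, 0.0191]
tool_rot: [180.0, 0.0, 87.2]
contact_force: [0.4, 0.4, 0.3]
grip_width: -0.0
```

play_rows:
  travel:
    - [0,-0.5,0]
    - [0,-0.5,0]
    - [0,-0.5,0]
    - [0,0,0]
  yaw: [0,0,0,0]
  gripper: [0,0,0,0]

```text
t: 53.05
tool_pos: [0.574, -0.4472, 0.0205]
tool_rot: [179.8, 0.1, 87.2]
contact_force: [1.8, 0.0, 3.5]
grip_width: 0.0003
```

```bash
cat > fr.py <<'E'
from h import *
def find(p,roi,hs=(.026,)):
    r,g,bb=[p["image"][:,:,i].astype(int) for i in range(3)];m=((r>g*1.5)&(r-g>15)&(r<150)).astype(np.uint8);z=np.zeros_like(m);x0,y0,x1,y1=roi;z[y0:y1,x0:x1]=m[y0:y1,x0:x1]
    for c in cv2.findContours(z,cv2.RETR_EXTERNAL,cv2.CHAIN_APPROX_NONE)[0]:
        if cv2.contourArea(c)<60: continue
        (u,v),r=cv2.minEnclosingCircle(c); print(round(u,1),round(v,1),round(r,1),cv2.boundingRect(c),[np.round(at(p,(u,v),h)[:2],3) for h in hs])
if __name__=="__main__":
    s=bot.observe();print("pos",np.round(s["tool_pos"],4),"F",np.round(s["contact_force"],1))
    find(vision.snapshot("scene"),(90,215,190,295)); find(vision.snapshot("wrist"),(130,100,420,420))
E
python3 fr.py
```

```text
pos [ 0.574  -0.4472  0.0205] F [1.8 0.  3.5]
131.5 272.5 9.3 (126, 264, 15, 17) [array([ 0.543, -0.438])]
106.8 219.7 17.5 (90, 215, 35, 20) [array([ 0.276, -0.491])]
207.3 257.9 59.1 (152, 200, 115, 116) [array([ 0.542, -0.441])]
```

play_rows:
  travel:
    - [0,-0.5,0]
    - [0,-0.5,0]
    - [0,-0.5,0]
    - [0,-0.5,0]
    - [0,-0.5,0]
    - [0,0,0]
  yaw: [0,0,0,0,0,0]
  gripper: [0,0,0,0,0,0]

```text
t: 53.75
tool_pos: [0.5517, -0.4475, 0.023]
tool_rot: [179.5, 0.3, 87.2]
contact_force: [6.6, -2.0, 10.2]
grip_width: 0.0001
```

```bash
python3 fr.py
```

```text
pos [ 0.5517 -0.4475  0.023 ] F [ 6.6 -2.  10.2]
130.8 267.2 8.9 (125, 259, 15, 17) [array([ 0.522, -0.438])]
106.5 215.5 16.5 (90, 215, 34, 13) [array([ 0.253, -0.491])]
212.8 252.2 58.1 (158, 195, 113, 115) [array([ 0.522, -0.44 ])]
```

The push is working: the fruit went from x .542 to .522. I'll keep going.

play_rows:
  travel:
    - [0,-0.5,0]
    - [0,-0.5,0]
    - [0,-0.5,0]
    - [0,-0.5,0]
    - [0,-0.5,0]
    - [0,-0.5,0]
    - [0,-0.5,0]
    - [0,0,0]
  yaw: [0,0,0,0,0,0,0,0]
  gripper: [0,0,0,0,0,0,0,0]

```text
t: 54.65
tool_pos: [0.5167, -0.4462, 0.0229]
tool_rot: [179.5, 0.4, 87.2]
contact_force: [8.0, -1.8, 10.6]
grip_width: -0.0001
```

```bash
python3 fr.py
```

```text
pos [ 0.5167 -0.4462  0.0229] F [ 8.  -1.8 10.6]
131.8 259.2 8.9 (125, 251, 16, 16) [array([ 0.49 , -0.432])]
213.8 244.7 58.3 (159, 190, 114, 112) [array([ 0.488, -0.435])]
```

play_rows:
  travel:
    - [0,1,0]
    - [0,0,-4]
    - [0,0,-5]
    - [0,0,-5]
    - [0,-1.8,-5]
    - [0,-2,0]
    - [0,0,0]
    - [0,0,0]
  yaw: [0,0,0,0,0,0,0,0]
  gripper: [0,0,0,0,100,100,100,100]

```text
t: 55.55
tool_pos: [0.4856, -0.4411, 0.204]
tool_rot: [-179.9, -0.1, 87.2]
contact_force: [-0.9, 0.4, 0.2]
grip_width: 0.0582
```

```bash
python3 fr.py; python3 go.py 87 .489 -.435 .19
```

```text
pos [ 0.4856 -0.4411  0.204 ] F [-0.9  0.4  0.2]
131.2 263.7 9.6 (122, 255, 19, 18) [array([ 0.508, -0.435])]
151.1 281.8 22.2 (130, 266, 44, 30) [array([ 0.347, -0.545])]
291.4 175.3 27.9 (264, 149, 56, 55) [array([ 0.502, -0.436])]
t 55.6 pos [ 0.486 -0.441  0.203] rot [-179.9   -0.2   87.2] w 0.072 q [-49.  17.  83.   0.  80. -46.] turn rad 0.004
-> [ 0.489 -0.435  0.19 ] tool cm [0.6 0.3 1.3]
```

play_rows:
  travel:
    - [0.4,1.8,4]
    - [0,0,2]
    - [0,0,0]
    - [0,0,0]
    - [0,0,0]
  yaw: [0,0,0,0,0]
  gripper: [100,100,100,100,100]

```text
t: 56.15
tool_pos: [0.505, -0.4394, 0.1469]
tool_rot: [179.9, 0.1, 87.2]
contact_force: [-0.1, -0.8, 1.1]
grip_width: 0.0854
```

```bash
python3 fr.py; python3 go.py 87 .504 -.436 .14 .504 -.436 0
```

```text
pos [ 0.505  -0.4394  0.1469] F [-0.1 -0.8  1.1]
131.1 263.7 9.7 (122, 255, 19, 18) [array([ 0.508, -0.436])]
273.7 191.2 33.0 (244, 159, 63, 65) [array([ 0.505, -0.436])]
t 56.2 pos [ 0.505 -0.44   0.148] rot [1.799e+02 1.000e-01 8.720e+01] w 0.086 q [-48.  21.  84.   0.  75. -45.] turn rad 0.003
-> [ 0.504 -0.436  0.14 ] tool cm [ 0.4 -0.1  0.8]
-> [ 0.504 -0.436  0.   ] tool cm [ 0.  0. 14.]
```

Stationary at (.505,-.436). I'll grip it low this time.

play_rows:
  travel:
    - [0.4,0,4]
    - [0,0,4]
    - [0,0,4]
    - [0,0,2]
    - [0,0,1]
    - [0,0,0]
    - [0,0,0]
    - [0,0,0]
    - [0,0,0]
    - [0,0,0]
    - [0,0,0]
  yaw: [0,0,0,0,0,0,0,0,0,0,0]
  gripper: [100,100,100,100,100,100,0,0,0,0,0]

```text
t: 57.35
tool_pos: [0.506, -0.4364, -0.0011]
tool_rot: [179.8, 0.2, 87.2]
contact_force: [-0.6, 0.3, 5.7]
grip_width: 0.0533
```

play_rows:
  travel:
    - [0,0,-1]
    - [0,0,-2]
    - [0,0,-4]
    - [0,0,-5]
    - [0,0,-5]
    - [0,0,-5]
    - [0,0,-5]
    - [0,0,0]
    - [0,0,0]
  yaw: [0,0,0,0,0,0,0,0,0]
  gripper: [0,0,0,0,0,0,0,0,0]

```text
t: 58.25
tool_pos: [0.5053, -0.4355, 0.2692]
tool_rot: [179.8, 0.2, 87.2]
contact_force: [-0.8, -0.9, -1.8]
grip_width: 0.053
```

```bash
python3 go.py 87 .642 -.038 .27 .642 -.038 .094
```

```text
t 58.2 pos [ 0.505 -0.435  0.269] rot [179.8   0.2  87.2] w 0.053 q [-48.  16.  77.   0.  87. -45.] turn rad 0.003
-> [ 0.642 -0.038  0.27 ] tool cm [40.4 11.6 -0.1]
-> [ 0.642 -0.038  0.094] tool cm [ 0.   0.  17.6]
```

play_rows:
  travel:
    - [4,1.2,0]
    - [4,1.2,0]
    - [4,1.2,0]
    - [4,1.2,0]
    - [4,1.2,0]
    - [4,1.2,0]
    - [4.1,1.1,0]
    - [4.1,1.1,0]
    - [4,1.1,0]
    - [4,1.1,0]
    - [0,0,0]
    - [0,0,0]
  yaw: [0,0,0,0,0,0,0,0,0,0,0,0]
  gripper: [0,0,0,0,0,0,0,0,0,0,0,0]

```text
t: 59.45
tool_pos: [0.6391, -0.0378, 0.2634]
tool_rot: [-179.8, -0.0, 87.3]
contact_force: [-0.3, -1.0, -1.5]
grip_width: 0.0532
```

```bash
python3 go.py 87 .642 -.038 .27 .642 -.038 .094
```

```text
t 59.5 pos [ 0.639 -0.038  0.263] rot [-179.8   -0.    87.3] w 0.053 q [-10.  13.  81.  -0.  86.  -8.] turn rad 0.006
-> [ 0.642 -0.038  0.27 ] tool cm [-0.   0.3 -0.7]
-> [ 0.642 -0.038  0.094] tool cm [ 0.   0.  17.6]
```

play_rows:
  travel:
    - [0,0.2,4]
    - [0,0,4]
    - [0,0,4]
    - [0,0,2.5]
    - [0,0,1.5]
    - [0,0,0.8]
    - [0,0,0]
    - [0,0,0]
  yaw: [0,0,0,0,0,0,0,0]
  gripper: [0,0,0,0,0,0,0,0]

```text
t: 60.25
tool_pos: [0.6431, -0.0396, 0.0993]
tool_rot: [179.9, 0.0, 87.2]
contact_force: [0.2, -0.1, -0.9]
grip_width: 0.053
```

play_rows:
  travel:
    - [0,0,0]
    - [0,0,0]
    - [0,0,0]
    - [0,0,0]
    - [0,0,-1]
    - [0,0,-3]
    - [0,0,-4]
    - [0,0,-4]
    - [0,0,-5]
    - [0,0,0]
    - [0,0,0]
  yaw: [0,0,0,0,0,0,0,0,0,0,0]
  gripper: [75,75,75,75,75,75,75,75,75,75,75]

```text
t: 61.35
tool_pos: [0.6433, -0.0392, 0.2709]
tool_rot: [179.7, 0.0, 87.2]
contact_force: [-0.2, 0.3, -0.0]
grip_width: 0.0641
```

```bash
python3 - <<'E'
from h import *
from fr import find
w=vision.snapshot("wrist"); find(w,(150,0,450,300),(.118,)); save(w,"last.png")
w=vision.snapshot("top")
for l in landmark_of(w,"door_handle"): print("handle",l["score"],at(w,l["centre"],.182))
find(w,(328,190,420,270)); find(w,(180,235,250,290),(.026,)); find(w,(240,140,320,220),(.118,))
for n,z in (("round1",.118),("twin1",.02)):
  for l in landmark_of(w,n): print(n,round(l["score"],2),np.round(l["centre"]),np.round(at(w,l["centre"],z),3))
E
python3 go.py -3 .652 .162 .26 .652 .162 .172
```

```text
272.3 185.7 30.0 (245, 156, 58, 60) [array([ 0.642, -0.038])]
275.8 111.4 33.3 (244, 79, 63, 65) [array([0.648, 0.027])]
274.0 29.4 37.3 (240, 0, 69, 67) [array([0.65, 0.09])]
handle 0.62 [0.65521178 0.16543388 0.182     ]
221.0 262.5 19.1 (203, 255, 37, 17) [array([0.359, 0.272])]
265.7 181.8 6.8 (260, 175, 13, 14) [array([0.649, 0.092])]
297.0 180.0 44.8 (275, 140, 45, 80) [array([ 0.652, -0.023])]
round1 0.64 [299. 183.] [ 0.641 -0.031  0.118]
round1 0.6 [438. 262.] [ 0.342 -0.519  0.118]
round1 0.56 [266. 182.] [0.647 0.089 0.118]
round1 0.49 [281. 180.] [0.652 0.034 0.118]
twin1 0.65 [221. 264.] [0.355 0.272 0.02 ]
twin1 0.19 [285. 185.] [0.649 0.022 0.02 ]
t 61.6 pos [ 0.641 -0.039  0.266] rot [-179.8   -0.    87.2] w 0.064 q [-10.  14.  81.   0.  86.  -8.] turn rad 1.574
-> [0.652 0.162 0.26 ] tool cm [  0.  -20.1   0.6]
-> [0.652 0.162 0.172] tool cm [ 0.  -0.   8.8]
```

View pics/last.png

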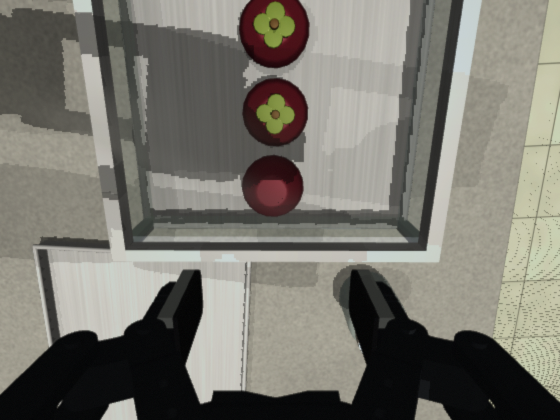

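All three rounds stand in a row in the compartment, at (274,29), (275,112) and (272,186). Now I'll turn, grip the handle and close the door.

play_rows:
  travel:
    - [0,0,0]
    - [0,0,0]
    - [0,0,0]
    - [0,0,0]
    - [0,0,0]
    - [0,0,0]
    - [0,0,0]
    - [0,0,0]
    - [0,0,0]
    - [0,0,0]
    - [0,0,0]
    - [0,-4,0]
    - [0,-4,0]
    - [0,-4,0]
    - [0,-4,0]
    - [0,-4,0]
    - [0,0,0]
  yaw: [0.143,0.143,0.143,0.143,0.143,0.143,0.143,0.143,0.143,0.143,0.143,0,0,0,0,0,0]
  gripper: [100,100,100,100,100,100,100,100,100,100,100,100,100,100,100,100,100]

```text
t: 63.3
tool_pos: [0.6512, 0.1659, 0.266]
tool_rot: [-179.9, 0.1, -2.6]
contact_force: [0.1, 0.3, -0.3]
grip_width: 0.0852
```

```bash
python3 - <<'E'
from h import *
p=vision.snapshot("wrist")
for l in landmark_of(p,"door_handle"): print(l["score"],l["centre"],at(p,l["centre"],.182))
E
python3 go.py -3 .653 .161 .26 .653 .161 .17
```

```text
0.73 [281.1, 204.6] [0.65580259 0.16104674 0.182     ]
t 63.4 pos [0.652 0.162 0.266] rot [ 1.8e+02  1.0e-01 -2.8e+00] w 0.085 q [  7.  17.  76.  -0.  87. 100.] turn rad 0.003
-> [0.653 0.161 0.26 ] tool cm [0.1 0.  0.6]
-> [0.653 0.161 0.17 ] tool cm [ 0. -0.  9.]
```

play_rows:
  travel:
    - [0,0,3]
    - [0,0,3]
    - [0,0,2.4]
    - [0,0,1]
    - [0,0,0]
    - [0,0,0]
    - [0,0,0]
    - [0,0,0]
    - [0,0,0]
    - [0,0,0]
  yaw: [0,0,0,0,0,0,0,0,0,0]
  gripper: [100,100,100,100,100,0,0,0,0,0]

```text
t: 64.4
tool_pos: [0.6527, 0.1605, 0.1744]
tool_rot: [180.0, -0.1, -2.9]
contact_force: [1.1, -1.2, 1.2]
grip_width: 0.0124
```

play_rows:
  travel:
    - [0,0.5,0]
    - [0,1,0]
    - [0,1,0]
    - [0,1,0]
    - [0,1.2,0]
    - [0,1.2,0]
    - [0,1.2,0]
    - [0,1.2,0]
    - [0,1.2,0]
    - [0,1.2,0]
    - [0,1.2,0]
    - [0,1.2,0]
    - [0,1.2,0]
    - [0,1.2,0]
    - [0,1.2,0]
    - [0,1,0]
    - [0,1,0]
    - [0,0.8,0]
    - [0,0.5,0]
    - [0,0,0]
  yaw: [0,0,0,0,0,0,0,0,0,0,0,0,0,0,0,0,0,0,0,0]
  gripper: [0,0,0,0,0,0,0,0,0,0,0,0,0,0,0,0,0,0,0,0]

```text
t: 66.4
tool_pos: [0.6417, -0.0414, 0.1746]
tool_rot: [179.9, -0.0, -3.0]
contact_force: [-2.5, -1.8, 6.0]
grip_width: 0.0089
```

play_rows:
  travel:
    - [0,0.5,0]
    - [0,0.5,0]
    - [0,0.3,0]
    - [0,0,0]
  yaw: [0,0,0,0]
  gripper: [0,0,0,0]

```text
t: 66.8
tool_pos: [0.641, -0.0539, 0.1745]
tool_rot: [179.9, 0.0, -3.0]
contact_force: [-2.5, 0.1, 6.4]
grip_width: 0.0088
```

play_rows:
  travel:
    - [0,0.3,0]
    - [0,0.3,0]
    - [0,0,0]
  yaw: [0,0,0]
  gripper: [0,0,0]

```text
t: 67.1
tool_pos: [0.641, -0.0547, 0.1746]
tool_rot: [-179.6, -0.0, -2.9]
contact_force: [-0.8, 14.8, 7.2]
grip_width: 0.0088
```

play_rows:
  travel:
    - [0,-0.3,0]
    - [0,0,0]
    - [0,0,0]
    - [0,0,0]
    - [0,0,0]
    - [0,0,-2]
    - [0,0,-4]
    - [0,0,-4]
    - [-3,0,-2]
    - [-4,0,0]
    - [-4,0,0]
    - [-4,0,0]
    - [0,0,0]
    - [0,0,0]
  yaw: [0,0,0,0,0,0,0,0,0,0,0,0,0,0]
  gripper: [0,60,60,60,60,60,60,60,60,60,60,60,60,60]

```text
t: 68.5
tool_pos: [0.4912, -0.0475, 0.2941]
tool_rot: [180.0, -0.1, -3.0]
contact_force: [1.5, 0.5, -0.1]
grip_width: 0.0512
```

```bash
python3 - <<'E'
from h import *
from fr import find
from go import case
print("shut handle expected",case(0,-.225), bot.observe()["tool_pos"])
for nm in ("wrist","scene","top"):
  p=vision.snapshot(nm); save(p,"end_%s.png"%nm)
  for l in landmark_of(p,"door_handle"): print(nm,"handle",round(l["score"],2),at(p,l["centre"],.182))
  for n in ("round1","twin1","jar","bowl","shaker"):
    print(n,[(round(l["score"],2),np.round(at(p,l["centre"],{"round1":.118,"twin1":.024}.get(n,0)),3)[:2].tolist()) for l in landmark_of(p,n)])
E
```

```text
shut handle expected (np.float64(0.6398322670784256), np.float64(-0.05667075082339765)) [ 0.49118055 -0.04750997  0.294093  ]
round1 []
twin1 [(0.89, [0.356, 0.27]), (0.78, [0.363, 0.317]), (0.64, [0.356, 0.221])]
jar []
bowl []
shaker []
scene handle 0.7 [ 0.63521587 -0.05396133  0.182     ]
round1 [(0.62, [0.452, -0.53])]
twin1 [(0.62, [0.365, 0.222]), (0.49, [0.36, 0.32]), (0.41, [0.341, 0.28])]
jar [(0.57, [0.746, -0.228])]
bowl [(0.65, [0.443, 0.529])]
shaker [(0.8, [0.573, 0.539])]
top handle 0.9 [ 0.63195625 -0.03605288  0.182     ]
round1 [(0.61, [0.36, 0.264]), (0.44, [0.35, -0.531])]
twin1 [(0.73, [0.351, 0.229]), (0.72, [0.35, 0.274]), (0.45, [0.371, 0.332])]
jar [(0.77, [0.748, -0.23])]
bowl [(0.86, [0.438, 0.549]), (0.47, [0.555, 0.547]), (0.45, [0.446, -0.311])]
shaker [(0.69, [0.55, 0.55])]
```

The top view's handle reading, -.036, disagrees with the scene view's -.054 and the tool's -.055. The arm may be blocking the top view, so I'll check from the wrist camera overhead.

play_rows:
  travel:
    - [4,0,0]
    - [4,0,0]
    - [2,0,0]
    - [0,0,0]
    - [0,0,0]
    - [0,0,0]
  yaw: [0,0,0,0,0,0]
  gripper: [60,60,60,60,60,60]

```text
t: 70.15
tool_pos: [0.5906, -0.0523, 0.2936]
tool_rot: [-180.0, 0.0, -2.9]
contact_force: [0.5, 0.0, -0.7]
grip_width: 0.0512
```

```bash
python3 - <<'E'
from h import *
p=vision.snapshot("wrist"); save(p,"e2.png")
for l in landmark_of(p,"door_handle"): print("handle",round(l["score"],2),l["centre"],at(p,l["centre"],.182))
for l in boxes_of(p,"door_handle"): print(l)
# profile across the handle at case x=0.03, plane z=.198
g=cv2.cvtColor(p["image"],cv2.COLOR_RGB2GRAY)
from go import case
for cx in (.02,.04):
  print([(int(y*1000),int(g[int(round(v)),int(round(u))])) for y in np.arange(-.262,-.18,.003) for u,v in [px(p,(*case(cx,y),.198))] if 0<=u<560 and 0<=v<420])
find=None
E
```

```text
handle 0.89 [274.5, 135.5] [ 0.64204293 -0.05487565  0.182     ]
{'bbox': [155.7, 135.4, 311.3, 269.5], 'score': 0.73}
{'bbox': [24.3, 334.6, 44.8, 38.1], 'score': 0.32}
[(-262, 124), (-259, 125), (-256, 126), (-253, 195), (-250, 194), (-247, 194), (-244, 205), (-241, 198), (-238, 99), (-235, 104), (-231, 104), (-228, 128), (-225, 204), (-222, 204), (-219, 204), (-216, 70), (-213, 68), (-210, 67), (-207, 68), (-204, 68), (-201, 67), (-198, 67), (-195, 67), (-192, 68), (-189, 103), (-186, 103), (-183, 103), (-180, 100)]
[(-262, 156), (-259, 149), (-256, 130), (-253, 205), (-250, 206), (-247, 205), (-244, 205), (-241, 199), (-238, 102), (-235, 104), (-231, 104), (-228, 146), (-225, 205), (-222, 205), (-219, 205), (-216, 103), (-213, 103), (-210, 103), (-207, 103), (-204, 104), (-201, 106), (-198, 104), (-195, 105), (-192, 105), (-189, 105), (-186, 105), (-183, 105), (-180, 105)]
```

```bash
python3 - <<'E'
from h import *
p=vision.snapshot("wrist")
print([(round(l["score"],2),np.round(at(p,l["centre"],.118),3)[:2].tolist()) for l in landmark_of(p,"round1")])
print(bot.observe()["joint_vel"]); print(bot.close_job())
E
```

```text
[]
[ 0.01700481  0.27874123 -0.17307139 -0.00778338 -0.01678604  0.0047089 ]
the job is handed in; nothing more can be done
None
```

I finished the job and handed it in at about 70 s of robot time, with the door shut, three round mangosteens in the case and three misshapen ones in the basket. No verdict was reported.

**What I did**
- I slid the door open about 0.21 m, just short of its full 0.22 m and past the 0.15 m needed.
- I moved the twin left in the case and the two twins in the pan into the blue basket.
- I set the three rounds in one row in the compartment. One of them had been knocked upside down into the pan's corner. My first grip on it slipped off, so I nudged it clear of the rim and gripped it lower.
- I slid the door shut at 0.12 m/s at most, against the 0.6 m/s limit, until it met the stop with about 15 N.

**Last checks**
- **Door:** the wrist camera put the handle within about 2.5 mm of its shut position, and the force at the stop agreed. One top-view reading was about 20 mm off; the arm was probably blocking that view, so I did not use it.
- **Twins:** all three showed in the basket in every view.
- **Rounds:** I saw them standing apart in a single layer just before closing the door. The network did not find them through the shut glass, so I could not confirm them again after closing.
- **Jar, bowl and shaker:** they read as unmoved, within the networks' scatter of about 15 mm.
- **Tool height:** the gripper acted about 9 mm higher than it read when touching the fruit. I allowed for this from the corner nudge onward.

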